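# Pack the glaze samples and stack the carry tote

## Task

The carry tote is stored nested inside the deep tote: lift it out and set it aside, on the empty board if you like, then take the two short glaze jars from the leaning rack and stand them upright on the floor of the deep tote. Then stack the carry tote on top of the deep tote, turned half round from how it was nested, so that its ribs drop fully into the sockets of the rim and it sits level above the jars. Leave the tall jar in the rack and everything else on the bench where it is.

Things in the scene. Friction and masses are not known exactly. Their poses are not given: they have to be found in the camera images.
- deep_tote: Loose grey open-topped tote, 0.9 kg, outside 230 (x) x 190 (y) x 80 high; floor and walls 5 thick. Origin: centre of its underside; x along its length, z up. The +x end wall is cut down to 58 high over its middle 100. Inside each long side runs a ledge 20 wide (|y| 70 to 90) from height 52 up to the rim; clear opening 140 between the ledges, 220 between the end walls
- deep_rim (a point): Centre of the deep tote's mouth, 80 above its origin, in the rim plane. Each ledge is broken by two open notches 24 long, centred at x = +80 and -45 of the tote (the carry tote's ribs slide down these when nested), and has two sockets 22 long and 8 deep (bottoms 72 above the underside) centred at x = -80 and +45, where the ribs sit when it is half turned
- carry_tote: Loose grey shallow tote, 0.4 kg, body 200 (x) x 132 (y) x 62 high, walls 4. Origin: centre of its underside; x along its length, z up. Nested (at the start): axes parallel to the deep tote's, its underside on that floor, 5 above the deep tote's underside. Stacked: x axis opposite to the deep tote's, origins in line, its underside 72 above the deep tote's underside
- carry_bar (a point): Centre of the carry bar of the carry tote, 88 above its underside, over its origin. The straight bar runs along the tote's y, is 14 wide (x) and 20 tall (78 to 98 above the underside), free between the side walls for 120; the tote's centre of mass lies within 10 mm below it in plan
- carry_low_end (a point): Middle of the top of the carry tote's low end wall: 98 in +x from its origin, 38 up (the other end is 62 high). On each long side stand two upright ribs from the underside up, 16 long, centred at x = +80 and -45, reaching out to |y| = 87
- deep_low_end (a point): Middle of the cut-down edge of the deep tote's +x end wall: 112 in +x from its origin, 58 up. When nested, the low ends of both totes are at the same end; stacked, at opposite ends
- rack: Fixed plywood rack left or right of the totes, 250 long (y), 100 deep; origin on the bench under its middle. Three jars in a row at y = -88, 0, +88, in any order, in round pockets about 39 wide, 22 deep. The pockets lean 35 degrees from vertical (the jars, a little loose, up to 43) to the rack's -x side (the robot's side), also if the rack is turned a little; pull a jar out along that lean. Pocket bottoms: x = -5, 52 above the bench
- jar_a: One of the two short loose white jars, a plain cylinder with a thin grey line round its lid, diameter 36, height 60, about 0.1 kg. Origin: centre of its underside; z along its axis to the top. It starts in a pocket of the rack with 38 of its height showing
- jar_b: The other short jar, the same as jar_a
- tall_jar: Tall loose white jar in the rack's remaining pocket, diameter 36, height 80, origin at the centre of its underside, z along its axis; it stays in the rack
- board: Fixed plywood board flat on the bench on the side of the totes opposite to the rack, 220 (x) x 210 (y) x 6 thick, origin at the centre of its underside; empty, and free for setting the carry tote down
- bowl: Bystander, loose: terracotta bowl, 110 wide, 55 tall, near the far edge of the bench, left of the middle; leave it
- mug: Bystander, loose: white mug, 80 wide, 90 tall, near the far edge of the bench, right of the middle; leave it
- kiln_post: Bystander, loose: pale square kiln post lying flat, 100 x 35 x 35, on the robot's side of the work, right of the middle; leave it
- wood_rib: Bystander, loose: flat dark wooden rib, 90 x 50 x 8, on the robot's side of the work, left of the middle; leave it
- brush: Bystander, loose: brush lying flat on the far left of the bench; leave it
- test_cup: Bystander, loose: small terracotta cup, 64 wide, 50 tall, on the far right of the bench; leave it
Not all that is in view belongs to the job. What is shaped like the carry_tote but orange or red is not meant. Leave any purple look-alike of the jar_a alone.

How it is judged:
On the way, in this order (a step that is already met when the one before it is completed fails the run):
1. the carry tote has been lifted clear of the deep tote ((z of carry_tote in the frame of deep_tote above 0.085 m or horizontal distance between carry_tote and deep_tote above 0.2 m)), for 0.1 s.
2. both short jars stand upright on the floor of the deep tote, which is still open (x of jar_a in the frame of deep_tote between -0.1 and 0.1 m and y of jar_a in the frame of deep_tote between -0.085 and 0.085 m and z of jar_a in the frame of deep_tote between 0 and 0.015 m and angle between each of jar_a, jar_b's own z axis and vertical below 0.15 rad and x of jar_b in the frame of deep_tote between -0.1 and 0.1 m and y of jar_b in the frame of deep_tote between -0.085 and 0.085 m and z of jar_b in the frame of deep_tote between 0 and 0.015 m and horizontal distance between carry_tote and deep_tote above 0.12 m), for 0.2 s.
At the end, for the whole second after the job is handed in: Both short jars stand upright (within 0.15 rad) on the deep tote's floor; the carry tote is stacked on it half turned, at rest, ribs in the sockets: its underside 69 to 75.5 mm above the deep tote's, centred within 8 mm, level within 2 degrees; the deep tote stands flat on the bench (x of jar_a in the frame of deep_tote between -0.1 and 0.1 m and y of jar_a in the frame of deep_tote between -0.085 and 0.085 m and z of jar_a in the frame of deep_tote between 0 and 0.015 m and angle between each of jar_a, jar_b's own z axis and vertical below 0.15 rad and x of jar_b in the frame of deep_tote between -0.1 and 0.1 m and y of jar_b in the frame of deep_tote between -0.085 and 0.085 m and z of jar_b in the frame of deep_tote between 0 and 0.015 m and z of carry_tote in the frame of deep_tote between 0.069 and 0.0755 m and x of carry_tote in the frame of deep_tote between -0.008 and 0.008 m and y of carry_tote in the frame of deep_tote between -0.008 and 0.008 m and x of carry_low_end in the frame of deep_tote below -0.08 m and angle between each of carry_tote, deep_tote's own z axis and vertical below 0.035 rad and height (world z) of deep_tote below 0.01 m and contact force between carry_tote and deep_tote above 1 N and linear speed of each of carry_tote, jar_a, jar_b below 0.02 m/s); the robot touches nothing.
It fails at once if the tall jar is moved more than 20 mm (distance of tall_jar from where it was at the start of the episode above 0.02 m).
It fails at once if a bystander is moved more than 40 mm (distance of any of bowl, mug, kiln_post, wood_rib, brush, test_cup from where it was at the start of the episode above 0.04 m).
It also fails if it takes over 72 s, if anything falls off the work surface, if the arm or the gripper's body presses on something with over 40 N, if the wrist force passes 120 N, or if a joint passes its speed limit or range.

## Robot

A 6-joint arm with a two-finger parallel gripper is mounted at the origin on the work surface. World frame = base frame: x ahead of the robot, y to its left, z up, the work surface at z = 0. Lengths are in m, angles in rad, forces in N, time in s.
With the tool pointing down it reaches from about 0.3 to 0.875 m from the base axis. Payload 6.4 kg.
Tool frame: the origin (TCP) lies on the centre line of the jaws, within the pads' length; the fingertips stand 25 mm ahead of it and the grasp point (between the pads) lies 6 mm ahead of it (ctrl.tips_ahead is the z of the fingertips in the tool frame, in m); z points along the fingers, x is the direction in which the jaws open and shut, and the axes are right-handed (so a half turn about z gives the same grasp; the last joint's range is limited). The gripper opens to 85 mm and grips with 20 to 120 N. Pads are 22 mm wide; open, the fingers measure 114 mm over their backs; the gripper's body (76 mm by 85 mm) begins 54 mm behind the grasp point. The pads swing forward as they close: fully open they stand 13 mm farther back than shut.
Start: joints at [-1.477, 0.181, 1.607, -0, 1.354, -0.206], TCP at [0.17, -0.549, 0.256] pointing down, gripper open.
Joint ranges: [-2.99, 2.99], [-0.89, 2.07], [0.3, 2.58], [-1.14, 4.28], [0, 2.63], [-3.12, 3.12]. Speed limits (rad/s): [2.57, 2.57, 3.01, 3.14, 3.14, 3.14].

## Interface

Orientations are given as a unit quaternion [w, x, y, z].
In Python, from bench import ctrl gives the robot as it stands.
- The arm moves only by the shell command python3 -m pendant 'ROWS'. ROWS is JSON, a list that holds one entry, the list of rows, each a list of 7 numbers: the shift along the tool's x, y, z in m, then the turn, a rotation vector about the tool's x, y, z in rad, then the closure, from -1 (fully open) to 1 (shut). A call has 1 to 10 rows; each row shifts and turns the commanded pose from where the row before left it, along the tool's axes as they then stand; what a row does not reach is not made up. A row lasts 1/10 s, in which the tool goes at most 50 mm and 8.59 degrees, less where a joint would pass 70% of its speed; a pose out of reach is approached as far as the arm can. A call with a gripper value outside its range is refused whole. The fingers move at their own pace and stop on an object; the grip force is fixed at half the most. Time passes only in rows, so rows that do not move let the fingers close. It gives the time, the measured TCP pose, the force and the opening at its end, in the units of the state.
- ctrl.get_obs(): the state, without advancing time (a new reading comes with each control period).
- ctrl.camera(name): name is "scene" or "top" or "wrist"; returns (picture, depth): 420x560x3 uint8, red, green, blue; 420x560 float32, m along the optical axis (not along the pixel's ray), 0 where there is no reading.
- ctrl.calibration(name): a dict with "fov_y" (degrees; the focal length in pixels is half the picture's height over the tangent of half this angle, whatever the lens; pixels are square), "cx", "cy" (the principal point, pixels), "camera_from_world" (4x4, takes a point from world to camera coordinates). Camera axes: x right, y down, z forward; pixel columns grow to the right and rows downward; lengths in m; the calibration is good to about 2 mm. The wrist camera is an equidistant fisheye: a pixel r from the principal point sees the ray r / f radians off the axis. A picture is of the moment at which its call begins: read the wrist's pose just before it. calibration takes no time and is no camera call; for the wrist camera it gives the pose at the moment of the call.
- ctrl.hand_in(): hands the job in, once; it reports no verdict.
The state is a dict: "time_s": time; "q": joint angles; "dq": joint speeds; "joint_efforts": joint torques, N m; "eef_pos": TCP position; "eef_rot": TCP orientation; "wrist_force": force on the tool from outside, world axes, zero at the start; "torque": the same for the moment, N m; "opening": opening from 0.0 (shut) to 1.0 (fully open).
Only numpy, scipy, OpenCV 4.12 (cv2) and the standard library are available. Lean on these libraries where they do the work, as an engineer would, in place of code of your own. Each camera call takes 0.05 s, during which the arm holds its last target.

## Working session

There is one attempt and no reset: what is moved stays moved. The work goes in short steps, Python scripts to look and compute and a shell command to move; the robot and the scene stay as the last step left them, time stands still between calls to the robot, and variables do not carry over. Pictures are saved under pics/ and viewed, and the job is handed in when it is done.

```bash
ls; mkdir -p pics
python3 - <<'E'
from bench import ctrl
import numpy as np,cv2
print(ctrl.get_obs())
for n in ["scene","top","wrist"]:
    c=ctrl.calibration(n); print(n,c)
    p,d=ctrl.camera(n)
    cv2.imwrite(f"pics/{n}0.png",p[:,:,::-1]); np.savez(f"pics/{n}0.npz",p=p,d=d,**{k:np.array(v) for k,v in c.items()})
E
```

```text
pics
{'time_s': 0.0, 'q': array([-1.47728948e+00,  1.81572505e-01,  1.60803582e+00,  4.40661782e-05,
        1.35380056e+00, -2.06304577e-01]), 'dq': array([-5.54117135e-04, -1.45649712e-03, -1.42008753e-05,  7.33327035e-04,
       -1.26469166e-03,  2.69661297e-04]), 'joint_efforts': array([-1.05245326e-03, -4.44871938e+01, -3.51342452e+01, -4.19277285e-04,
        9.06705915e-03, -1.04724182e-05]), 'eef_pos': array([ 0.16979726, -0.54881104,  0.25535299]), 'eef_rot': array([-6.91638630e-04,  8.04776328e-01, -5.93577490e-01, -5.88871534e-04]), 'wrist_force': array([-0.14557392,  0.02833537, -0.21169517]), 'torque': array([-0.02633921,  0.04501552, -0.03824743]), 'opening': 0.9990713116704415}
scene {'fov_y': 54.76260367536483, 'cx': 276.6890781861261, 'cy': 211.43604149439727, 'camera_from_world': array([[-0.86903545,  0.49474335, -0.00253161,  0.43073814],
       [ 0.36235052,  0.63298172, -0.68413174, -0.16524402],
       [-0.33686717, -0.59545207, -0.72935406,  1.46146213],
       [ 0.        ,  0.        ,  0.        ,  1.        ]])}
top {'fov_y': 45.99970465438693, 'cx': 275.7204523402593, 'cy': 198.2679776925485, 'camera_from_world': array([[-0.00960905, -0.99994704, -0.00368588,  0.04968546],
       [-0.98862526,  0.0100534 , -0.15006338,  0.52505551],
       [ 0.15009249,  0.00220199, -0.98866951,  1.37632427],
       [ 0.        ,  0.        ,  0.        ,  1.        ]])}
wrist {'fov_y': 65.70646984690485, 'cx': 282.366696185473, 'cy': 211.5807081750582, 'camera_from_world': array([[ 0.29438739, -0.95568197, -0.00283584, -0.573413  ],
       [-0.90868021, -0.28082571,  0.3089291 , -0.03896604],
       [-0.29603435, -0.08836795, -0.95108084,  0.38099375],
       [ 0.        ,  0.        ,  0.        ,  1.        ]])}
```

View pics/top0.png

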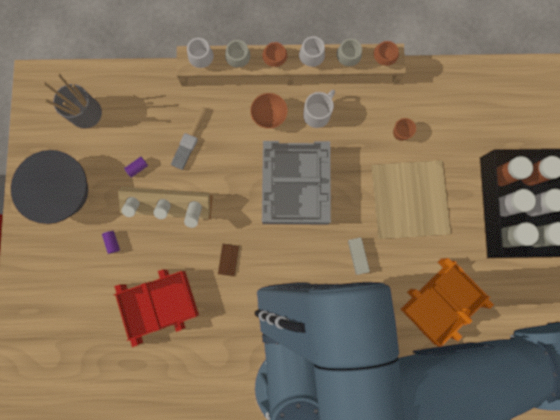

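View pics/scene0.png

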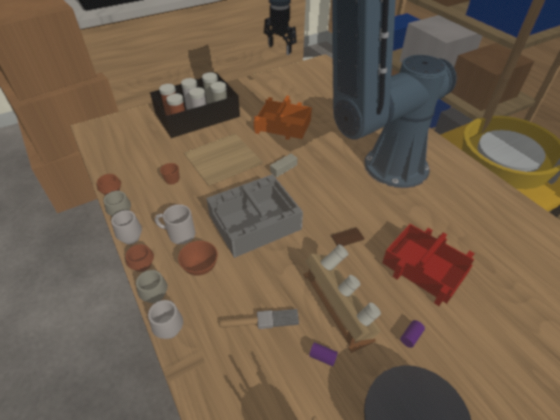

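View pics/wrist0.png

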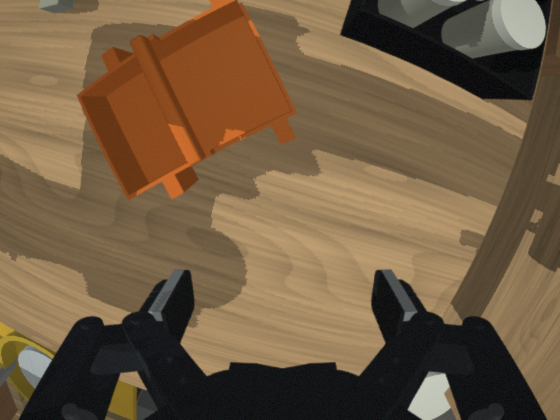

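```bash
cat > h.py <<'E'
import numpy as np,cv2
from scipy.spatial.transform import Rotation as R
def load(n): return dict(np.load(n))
def rays(z):
    p=z['p'];h,w=p.shape[:2]
    f=h/2/np.tan(np.radians(float(z['fov_y']))/2)
    u,v=np.meshgrid(np.arange(w),np.arange(h))
    return (u-float(z['cx']))/f,(v-float(z['cy']))/f,f
def cloud(z,wrist=False):
    x,y,f=rays(z); d=z['d']
    if wrist:
        r=np.hypot(x,y)+1e-9; k=np.tan(np.minimum(r,1.5))/r; x=x*k;y=y*k
    P=np.stack([x*d,y*d,d],-1)
    T=np.linalg.inv(z['camera_from_world'])
    W=P@T[:3,:3].T+T[:3,3]; W[d<=0]=np.nan
    return W
def snap(n,tag):
    from bench import ctrl
    c=ctrl.calibration(n);p,d=ctrl.camera(n)
    z=dict(p=p,d=d,**{k:np.array(v) for k,v in c.items()})
    np.savez(f"pics/{n}{tag}.npz",**z); cv2.imwrite(f"pics/{n}{tag}.png",p[:,:,::-1]); return z
def proj(z,P,wrist=False):
    P=np.atleast_2d(P);T=z['camera_from_world'];C=P@T[:3,:3].T+T[:3,3]
    f=z['p'].shape[0]/2/np.tan(np.radians(float(z['fov_y']))/2)
    if wrist:
        rr=np.hypot(C[:,0],C[:,1])+1e-12; th=np.arctan2(rr,C[:,2]); uv=C[:,:2]/rr[:,None]*th[:,None]*f
    else: uv=C[:,:2]/C[:,2:]*f
    return uv+np.array([float(z['cx']),float(z['cy'])])
E
python3 - <<'E'
from h import *
z=load('pics/top0.npz');W=cloud(z)
def crop(n,z,a,b,c,d,s):
    cv2.imwrite(n,cv2.resize(z['p'][a:b,c:d,::-1],None,fx=s,fy=s,interpolation=cv2.INTER_CUBIC))
crop('pics/c1.png',z,130,240,100,350,3)
s=load('pics/scene0.npz')
crop('pics/c2.png',s,170,350,200,400,4)
for n,(u,v) in dict(bench=(240,160),board=(410,200),rim=(267,200)).items(): print(n,W[v,u])
S=cloud(s)
for (u,v) in [(225,160),(300,320)]: print(S[v,u])
# jars, tote heights
m=(W[...,2]>0.02)&(W[...,0]>0.3)&(W[...,0]<0.7)
for name,(y0,y1) in dict(tote=(-0.14,0.13),rack=(0.2,0.55)).items():
    k=m&(W[...,1]>y0)&(W[...,1]<y1)
    Q=W[k]; print(name,Q.min(0),Q.max(0),len(Q))
E
```

```text
bench [ 0.64848569  0.15006221 -0.00234403]
board [ 0.52159851 -0.34850741  0.00543346]
rim [0.51770847 0.0690737  0.06029441]
[ 0.52598961 -0.32604194  0.00839748]
[ 0.6230524   0.34546276 -0.00173773]
tote [ 0.30000149 -0.10819256  0.02002701] [0.68603155 0.08431777 0.76370749] 2840
rack [0.30000389 0.23232314 0.02000014] [0.69918993 0.54224462 0.12432126] 3316
```

View pics/c1.png

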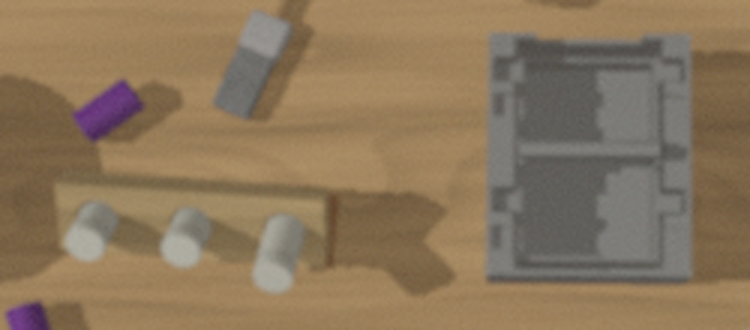

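View pics/c2.png

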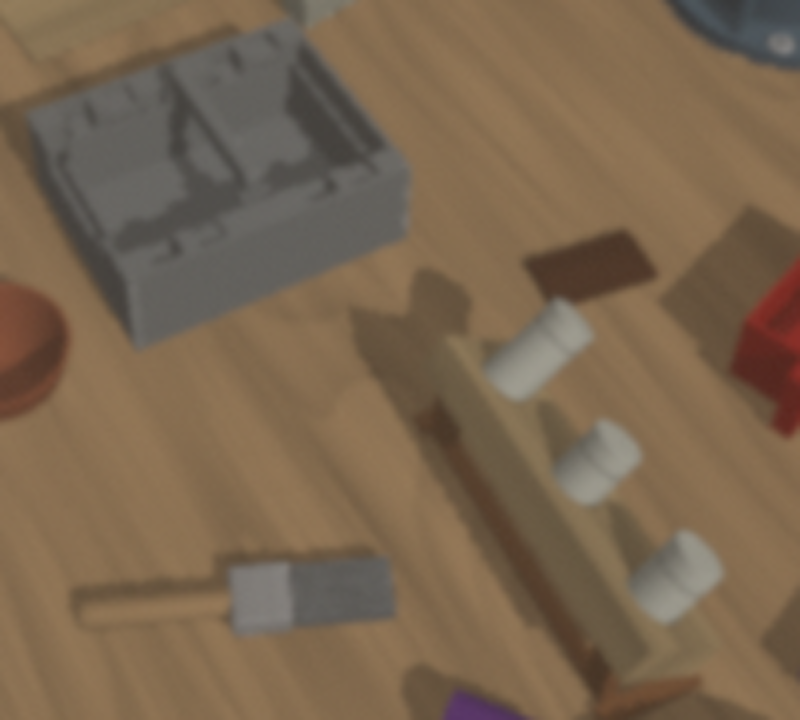

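Run:
```python
from h import *
for n in ['top0','scene0']:
    z=load(f'pics/{n}.npz');W=cloud(z)
    Z=W[...,2]
    reg=(W[...,0]>0.35)&(W[...,0]<0.75)
    # bench plane
    b=reg&(abs(Z)<0.02)&(W[...,1]>-0.1)&(W[...,1]<0.3); print(n,'bench z',np.nanmedian(Z[b]))
    bd=(abs(W[...,0]-0.52)<0.08)&(abs(W[...,1]+0.35)<0.08);print('board z',np.nanmedian(Z[bd]))
    k=reg&(abs(W[...,1])<0.16)&(Z>0.068)&(Z<0.09)
    Q=W[k]; r=cv2.minAreaRect((Q[:,:2]*1000).astype(np.float32)); print('tote rect',r,len(Q))
    print('z hist',np.histogram(W[reg&(abs(W[...,1])<0.16)][:,2],bins=np.arange(0,0.12,0.005)))
    k=reg&(Z>0.035)&(Z<0.15)&(W[...,1]>0.2)&(W[...,1]<0.5)
    Q=W[k];r=cv2.minAreaRect((Q[:,:2]*1000).astype(np.float32)); print('rack rect',r,len(Q),Q.min(0),Q.max(0))
    p=z['p'].astype(int); 
    w=(p.max(-1)-p.min(-1)<25)&k&(p.min(-1)>90)
    cn,lab,st,ce=cv2.connectedComponentsWithStats(w.astype(np.uint8))
    for i in range(1,cn):
        if st[i,4]>20: q=W[lab==i]; print('jar',st[i],np.nanmean(q,0),q.max(0),q.min(0))
```

```text
top0 bench z 0.0003353845104174802
board z 0.005307218429209559
tote rect ((602.3447875976562, -11.950767517089844), (189.00918579101562, 298.6837463378906), 88.70702362060547) 1527
z hist (array([3824, 1766,  761,  115,   60,   67,   72,   99,   92,   89,  141,
        154,  226,  311,  266,  626,  469,   37,   24,   84,  153,   25,
          0]), array([0.   , 0.005, 0.01 , 0.015, 0.02 , 0.025, 0.03 , 0.035, 0.04 ,
       0.045, 0.05 , 0.055, 0.06 , 0.065, 0.07 , 0.075, 0.08 , 0.085,
       0.09 , 0.095, 0.1  , 0.105, 0.11 , 0.115]))
rack rect ((545.0088500976562, 359.181640625), (265.7143249511719, 176.53863525390625), 79.59425354003906) 2626 [0.43992809 0.23232314 0.03502905] [0.64876514 0.48578288 0.12432126]
jar [122 198  17  18 216] [0.49843767 0.44485608 0.09341854] [0.52578076 0.46571722 0.11376041] [0.47517543 0.42955711 0.06437585]
jar [154 200  16  19 217] [0.49138971 0.35802268 0.09372306] [0.51903302 0.37790525 0.11129245] [0.46589141 0.3430281  0.05911116]
jar [185 202  17  25 296] [0.47570302 0.2715192  0.10035109] [0.51250559 0.29051788 0.12432126] [0.44253129 0.2540
[... 437 characters left out ...]
       0.045, 0.05 , 0.055, 0.06 , 0.065, 0.07 , 0.075, 0.08 , 0.085,
       0.09 , 0.095, 0.1  , 0.105, 0.11 , 0.115]))
rack rect ((544.7224731445312, 360.2759094238281), (268.96051025390625, 173.96385192871094), 79.38389587402344) 3102 [0.44158011 0.232339   0.03500587] [0.64734071 0.48749557 0.12273361]
jar [321 245  27  25 336] [0.48270603 0.2812089  0.09861905] [0.51329807 0.29464458 0.12273361] [0.44445498 0.26092377 0.06510991]
jar [339 276  21  20 249] [0.49834869 0.3673805  0.09329347] [0.52019758 0.38101879 0.11034516] [0.46858117 0.35110531 0.06485074]
jar [357 303  23  23 294] [0.50529947 0.45412227 0.0935491 ] [0.52669582 0.46871347 0.11216752] [0.47558552 0.43545257 0.06086191]
```

```bash
cat >> h.py <<'E'
def pose(o):
    q=o['eef_rot']; return np.array(o['eef_pos']),R.from_quat([q[1],q[2],q[3],q[0]])
def plan(p,r,pt,rt,n=None,vmax=0.05,wmax=0.15):
    """suggested constant row in tool frame if rotation first then shift; prints total in tool frames"""
    dr=(r.inv()*rt).as_rotvec(); d=pt-p
    n=n or int(np.ceil(max(np.linalg.norm(d)/vmax,np.linalg.norm(dr)/wmax,1)))
    rows=[];rc=r
    for i in range(n):
        # shift applied along tool axes before turn of this row
        s=rc.inv().apply(d/n); rows.append(np.r_[s,dr/n]); rc=rc*R.from_rotvec(dr/n)
    return n,np.round(rows,4)
E
python3 - <<'E'
from h import *
from bench import ctrl
o=ctrl.get_obs();p,r=pose(o);print(r.as_matrix().round(3))
c=np.linalg.inv(ctrl.calibration('wrist')['camera_from_world'])
print('cam in tool',r.inv().apply(c[:3,3]-p), (r.as_matrix().T@c[:3,:3]).round(3))
E
```

```text
[[ 0.295 -0.955 -0.   ]
 [-0.955 -0.295  0.001]
 [-0.001 -0.    -1.   ]]
cam in tool [-0.00018294 -0.08001817 -0.11727089] [[ 1.    -0.    -0.002]
 [ 0.001  0.951  0.309]
 [ 0.001 -0.309  0.951]]
```

Run:
```python
from h import *
from bench import ctrl
p,r=pose(ctrl.get_obs())
rt=R.from_matrix(np.diag([1.,-1,-1]))
n,rows=plan(p,r,np.array([.55,-.012,.29]),rt,15); print(n); print(rows.tolist())
```

```text
15
[[-0.0267, -0.0348, -0.0022, -0.0001, 0.0001, -0.0847], [-0.0237, -0.0369, -0.0023, -0.0001, 0.0001, -0.0847], [-0.0205, -0.0388, -0.0023, -0.0001, 0.0001, -0.0847], [-0.0171, -0.0404, -0.0023, -0.0001, 0.0001, -0.0847], [-0.0136, -0.0417, -0.0023, -0.0001, 0.0001, -0.0847], [-0.0101, -0.0427, -0.0023, -0.0001, 0.0001, -0.0847], [-0.0064, -0.0434, -0.0023, -0.0001, 0.0001, -0.0847], [-0.0027, -0.0438, -0.0023, -0.0001, 0.0001, -0.0847], [0.001, -0.0439, -0.0023, -0.0001, 0.0001, -0.0847], [0.0047, -0.0436, -0.0023, -0.0001, 0.0001, -0.0847], [0.0084, -0.0431, -0.0023, -0.0001, 0.0001, -0.0847], [0.012, -0.0422, -0.0023, -0.0001, 0.0001, -0.0847], [0.0155, -0.041, -0.0023, -0.0001, 0.0001, -0.0847], [0.0189, -0.0396, -0.0023, -0.0001, 0.0001, -0.0847], [0.0222, -0.0378, -0.0023, -0.0001, 0.0001, -0.0847]]
```

```bash
python3 -m pendant '[[[-0.027,-0.035,-0.002,0,0,-0.085,-1],[-0.024,-0.037,-0.002,0,0,-0.085,-1],[-0.0205,-0.039,-0.002,0,0,-0.085,-1],[-0.017,-0.040,-0.002,0,0,-0.085,-1],[-0.0135,-0.042,-0.002,0,0,-0.085,-1],[-0.01,-0.043,-0.002,0,0,-0.085,-1],[-0.0065,-0.043,-0.002,0,0,-0.085,-1],[-0.003,-0.044,-0.002,0,0,-0.085,-1],[0.001,-0.044,-0.002,0,0,-0.085,-1],[0.005,-0.0435,-0.002,0,0,-0.085,-1]]]'; python3 -m pendant '[[[0.0085,-0.043,-0.003,0,0,-0.085,-1],[0.012,-0.042,-0.003,0,0,-0.085,-1],[0.0155,-0.041,-0.003,0,0,-0.085,-1],[0.019,-0.0395,-0.003,0,0,-0.085,-1],[0.022,-0.038,-0.003,0,0,-0.085,-1],[0,0,0,0,0,0,-1],[0,0,0,0,0,0,-1]]]'
python3 - <<'E'
from h import *
from bench import ctrl
p,r=pose(ctrl.get_obs());print(p,r.as_matrix().round(3),ctrl.get_obs()['q'].round(2))
z=snap('wrist','1')
E
```

```text
time_s: 1.15
eef_pos: [0.4239, -0.1886, 0.2764]
eef_rot: [0.0, 0.978, -0.207, 0.0]
wrist_force: [0.3, -0.6, -0.6]
opening: 1.0
time_s: 1.85
eef_pos: [0.5492, -0.0101, 0.2907]
eef_rot: [0.0, 1.0, 0.003, -0.001]
wrist_force: [-0.2, -0.4, 0.4]
opening: 1.0
[ 0.54918487 -0.01011162  0.29072686] [[ 1.     0.006 -0.001]
 [ 0.006 -1.    -0.   ]
 [-0.001  0.    -1.   ]] [-0.23  0.1   1.63 -0.    1.41 -0.24]
```

View pics/wrist1.png

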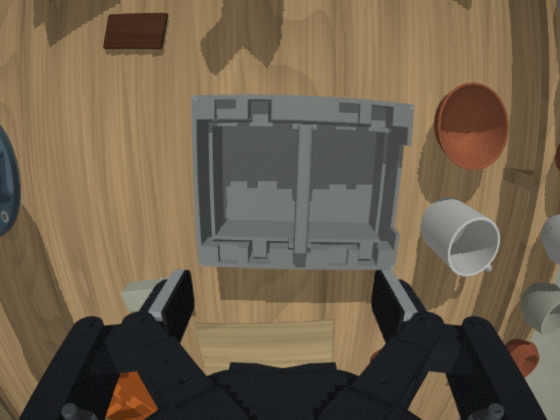

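```bash
cat > meas.py <<'E'
from h import *
import sys
def tote(z,wrist=True):
    W=cloud(z,wrist);Z=W[...,2]
    near=(abs(W[...,0]-.567)<.16)&(abs(W[...,1]+.012)<.13)
    k=near&(Z>.0925)&(Z<.112)
    Q=W[k];print('bar n',len(Q),Q.min(0),Q.max(0),np.median(Q,0),cv2.minAreaRect((Q[:,:2]*1000).astype(np.float32)))
    k=near&(Z>.07)&(Z<.09)
    cn,lab,st,ce=cv2.connectedComponentsWithStats(k.astype(np.uint8));
    Q=W[k&(W[...,0]<.69)];print('rim',len(Q),np.median(Q[:,2]),cv2.minAreaRect((Q[:,:2]*1000).astype(np.float32)))
    for lo,hi in [(0,0.4),(0.4,1)]: pass
    for ax,nm in ((0,'x'),(1,'y')):
        print(nm,np.percentile(Q[:,ax],[0,1,50,99,100]))
if __name__=='__main__': tote(load(sys.argv[1]),True)
E
python3 meas.py pics/wrist1.npz
python3 - <<'E'
from h import *
z=load('pics/wrist1.npz')
# check model overlay
def M(yaw,c): return lambda P: (R.from_euler('z',yaw).apply(np.array(P,float)/1000)+c)
img=cv2.resize(z['p'][:,:,::-1],None,fx=1,fy=1).copy()
E
```

```text
bar n 1863 [ 0.56144642 -0.07506166  0.09251952] [0.57754475 0.05619336 0.10529191] [ 0.56918887 -0.00478826  0.10222813] ((569.5771484375, -9.4361572265625), (131.28726196289062, 14.44922161102295), 88.755126953125)
rim 9632 0.07927195179798813 ((569.16943359375, -10.519172668457031), (191.5529022216797, 231.15322875976562), 88.67964172363281)
x [0.45178455 0.45449397 0.56042389 0.68323248 0.68689172]
y [-0.10742837 -0.1050343   0.04656956  0.08515143  0.08686977]
```

```bash
python3 -m pendant '[[[0.0105,0,0.040,0,0,0.029,-1],[0.010,0,0.045,0,0,0,-1],[0,0,0.045,0,0,0,-1],[0,0,0.040,0,0,0,-1],[0,0,0.0215,0,0,0,-1],[0,0,0,0,0,0,-1]]]'
python3 - <<'E'
from h import *
from bench import ctrl
o=ctrl.get_obs();p,r=pose(o);print(p,r.as_matrix().round(3),o['wrist_force'])
z=snap('wrist','2')
E
```

```text
time_s: 2.5
eef_pos: [0.5661, -0.0121, 0.0959]
eef_rot: [-0.001, 1.0, -0.014, -0.004]
wrist_force: [-0.6, -0.5, 0.4]
opening: 1.003
[ 0.5661343  -0.01214668  0.09589891] [[ 1.    -0.028 -0.008]
 [-0.028 -1.     0.002]
 [-0.008 -0.001 -1.   ]] [-0.64403952 -0.45827759  0.35432956]
```

View pics/wrist2.png

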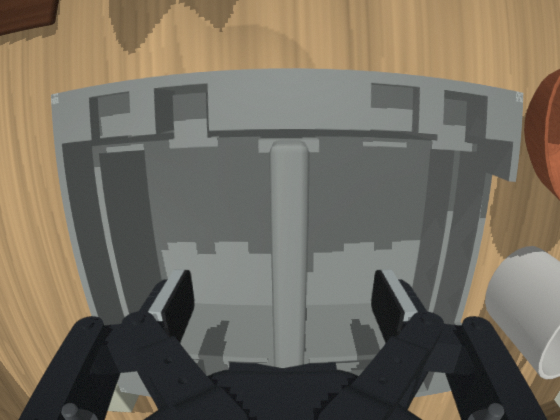

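```bash
python3 -m pendant '[[[0,0,0,0,0,0,-1],[0,0,0,0,0,0,-1]]]'
python3 - <<'E'
from h import *
from bench import ctrl
o=ctrl.get_obs();p,r=pose(o);print(p,r.as_matrix().round(4),o['wrist_force'])
E
```

```text
time_s: 2.75
eef_pos: [0.5712, -0.012, 0.1021]
eef_rot: [0.0, 1.0, -0.013, 0.002]
wrist_force: [-0.5, 0.4, -0.5]
opening: 0.998
[ 0.57115157 -0.01204935  0.10206866] [[ 9.997e-01 -2.580e-02  3.800e-03]
 [-2.580e-02 -9.997e-01 -9.000e-04]
 [ 3.800e-03  8.000e-04 -1.000e+00]] [-0.46114777  0.37484976 -0.47942107]
```

```bash
python3 -m pendant '[[[0,0,0,0,0,0,-0.4],[0,0,0,0,0,0,0.2],[0,0,0,0,0,0,0.6]]]'
python3 - <<'E'
from h import *
from bench import ctrl
o=ctrl.get_obs();p,r=pose(o);print(p,r.as_matrix().round(4),o['wrist_force'])
z=snap('wrist','3')
E
```

```text
time_s: 3.05
eef_pos: [0.57, -0.0113, 0.1004]
eef_rot: [0.0, 1.0, -0.012, 0.001]
wrist_force: [1.2, -0.5, -0.2]
opening: 0.513
[ 0.57003983 -0.01126887  0.10043083] [[ 9.997e-01 -2.490e-02  1.000e-03]
 [-2.490e-02 -9.997e-01 -2.000e-04]
 [ 1.000e-03  2.000e-04 -1.000e+00]] [ 1.15568123 -0.53864453 -0.19899368]
```

View pics/wrist3.png

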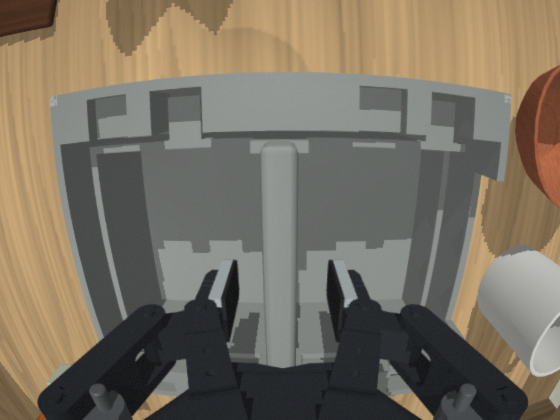

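```bash
python3 -m pendant '[[[0,0,0,0,0,0,1],[0,0,0,0,0,0,1],[0,0,0,0,0,0,1],[0,0,0,0,0,0,1]]]'; python3 -m pendant '[[[0,0,-0.005,0,0,0,1],[0,0,-0.015,0,0,0,1],[0,0,-0.025,0,0,0,1],[0,0,-0.025,0,0,0,1],[0,0,-0.025,0,0,0,1],[0,0,-0.025,0,0,0,1],[0,0,-0.02,0,0,0,1],[0,0,0,0,0,0,1]]]'
python3 - <<'E'
from h import *
from bench import ctrl
o=ctrl.get_obs();p,r=pose(o);print(p,r.as_matrix().round(4),o['wrist_force'])
z=snap('wrist','4');t=snap('top','4');snap('scene','4')
c=np.hstack([z['p'],t['p']])[:,:,::-1]; cv2.imwrite('pics/m4.png',cv2.resize(c,(800,300)))
W=cloud(t); k=(abs(W[...,2]-.006)<.008)&(W[...,1]<-.22)&(W[...,1]>-.5)&(W[...,0]>.38)&(W[...,0]<.68)
p=t['p'].astype(int); 
hsv=cv2.cvtColor(t['p'],cv2.COLOR_RGB2HSV); print(hsv[200,410],hsv[240,470],hsv[150,350])
E
```

```text
time_s: 3.5
eef_pos: [0.5699, -0.0113, 0.1]
eef_rot: [0.0, 1.0, -0.012, 0.0]
wrist_force: [-0.5, 0.5, 2.6]
opening: 0.152
time_s: 4.3
eef_pos: [0.5715, -0.0116, 0.244]
eef_rot: [0.001, 1.0, -0.012, 0.003]
wrist_force: [0.6, -0.5, -2.7]
opening: 0.151
[ 0.57151676 -0.01162374  0.24400967] [[ 0.9997 -0.0249  0.0067]
 [-0.0249 -0.9997 -0.0015]
 [ 0.0068  0.0013 -1.    ]] [ 0.55346812 -0.48451902 -2.68572494]
[ 19  89 170] [ 17 106 168] [ 15 112 118]
```

View pics/m4.png

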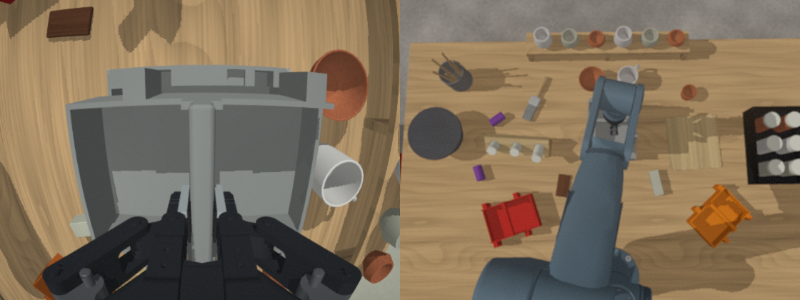

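View pics/scene4.png

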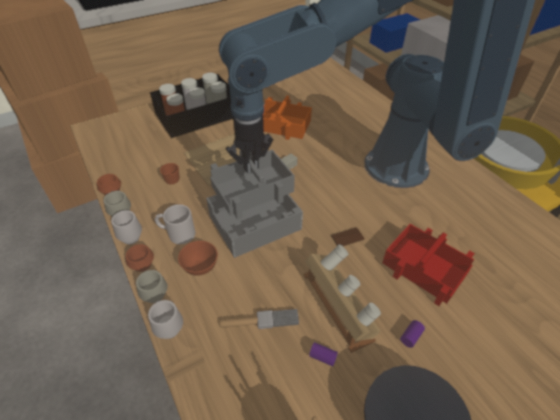

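```bash
cat >> h.py <<'E'
def at_z(z,uv,zz):
    uv=np.atleast_2d(np.array(uv,float)); f=z['p'].shape[0]/2/np.tan(np.radians(float(z['fov_y']))/2)
    T=np.linalg.inv(z['camera_from_world']); d=np.c_[(uv-[float(z['cx']),float(z['cy'])])/f,np.ones(len(uv))]@T[:3,:3].T
    return T[:3,3]+d*((zz-T[2,3])/d[:,2])[:,None]
E
python3 - <<'E'
from h import *
t=load('pics/top0.npz')
cv2.imwrite('pics/c3.png',cv2.resize(t['p'][110:270,340:500,::-1],None,fx=4,fy=4,interpolation=cv2.INTER_CUBIC))
E
```

```text
(no output)
```

View pics/c3.png

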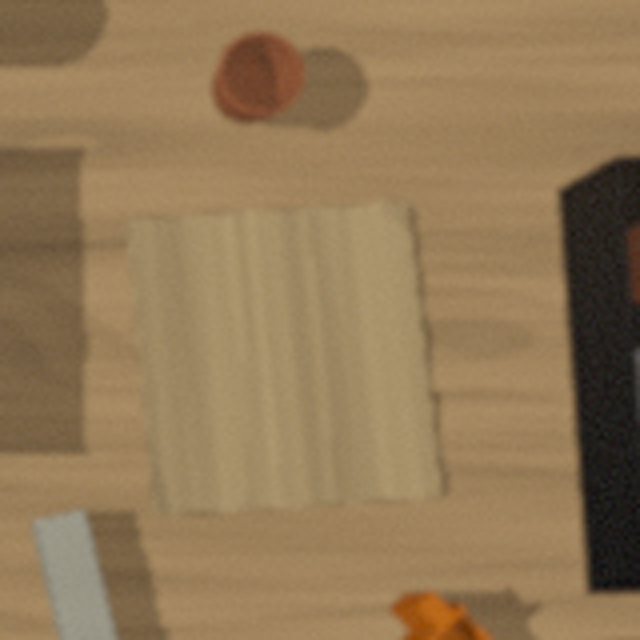

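Run:
```python
from h import *
t=load('pics/top0.npz')
c=np.array([(128,220),(408,203),(443,493),(158,512)])/4+[340,110]
P=at_z(t,c,.006);print(P,P.mean(0))
a=P[0]-P[3];b=P[0]-P[1];print(np.linalg.norm(a),np.linalg.norm(b),np.arctan2(a[1],a[0]),np.arctan2(-b[0],b[1]))
```

```text
[[ 0.62731168 -0.24128836  0.006     ]
 [ 0.63800955 -0.4489326   0.006     ]
 [ 0.42301205 -0.46135451  0.006     ]
 [ 0.41130485 -0.25460042  0.006     ]] [ 0.52490953 -0.35154397  0.006     ]
0.2164166404673394 0.2079196281430441 0.061550122903025056 0.05147469473269594
```

Run:
```python
from h import *
from bench import ctrl
p,r=pose(ctrl.get_obs())
rt=R.from_euler('z',1.627)*R.from_matrix(np.diag([1.,-1,-1]))
r=R.from_euler('z',-.025)*R.from_matrix(np.diag([1.,-1,-1])); p=np.array([.57,-.0115,.24])
n,rows=plan(p,r,np.array([.525,-.3515,.20]),rt,12); print(n); print(rows.round(3).tolist())
```

```text
12
[[-0.003, 0.028, 0.003, 0.0, 0.0, -0.138], [-0.007, 0.028, 0.003, 0.0, 0.0, -0.138], [-0.011, 0.026, 0.003, 0.0, 0.0, -0.138], [-0.014, 0.025, 0.003, 0.0, 0.0, -0.138], [-0.018, 0.023, 0.003, 0.0, 0.0, -0.138], [-0.02, 0.02, 0.003, 0.0, 0.0, -0.138], [-0.023, 0.017, 0.003, 0.0, 0.0, -0.138], [-0.025, 0.014, 0.003, 0.0, 0.0, -0.138], [-0.027, 0.01, 0.003, 0.0, 0.0, -0.138], [-0.028, 0.006, 0.003, 0.0, 0.0, -0.138], [-0.028, 0.002, 0.003, 0.0, 0.0, -0.138], [-0.028, -0.001, 0.003, 0.0, 0.0, -0.138]]
```

```bash
python3 -m pendant '[[[-0.003,0.028,0.003,0,0,-0.138,1],[-0.007,0.028,0.003,0,0,-0.138,1],[-0.011,0.026,0.003,0,0,-0.138,1],[-0.014,0.025,0.003,0,0,-0.138,1],[-0.018,0.023,0.003,0,0,-0.138,1],[-0.02,0.02,0.003,0,0,-0.138,1],[-0.023,0.017,0.003,0,0,-0.138,1],[-0.025,0.014,0.003,0,0,-0.138,1],[-0.027,0.01,0.003,0,0,-0.138,1],[-0.028,0.006,0.003,0,0,-0.138,1]]]'; python3 -m pendant '[[[-0.028,0.002,0.003,0,0,-0.138,1],[-0.028,-0.001,0.003,0,0,-0.138,1],[0,0,0,0,0,0,1],[0,0,0,0,0,0,1],[0,0,0,0,0,0,1]]]'
python3 - <<'E'
from h import *
from bench import ctrl
o=ctrl.get_obs();p,r=pose(o);print(p,r.as_matrix().round(4),o['q'].round(2))
t=snap('wrist','5')
E
```

```text
time_s: 5.45
eef_pos: [0.5308, -0.2953, 0.2074]
eef_rot: [-0.002, 0.777, 0.629, -0.0]
wrist_force: [-0.3, -0.4, -3.6]
opening: 0.152
time_s: 5.95
eef_pos: [0.5245, -0.3492, 0.2025]
eef_rot: [-0.001, 0.686, 0.728, 0.0]
wrist_force: [-0.1, -0.5, -3.2]
opening: 0.156
[ 0.52445777 -0.34924069  0.20254491] [[-0.0592  0.9982 -0.0015]
 [ 0.9982  0.0592  0.002 ]
 [ 0.0021 -0.0014 -1.    ]] [-0.78  0.35  1.51  0.    1.28 -2.41]
```

View pics/wrist5.png

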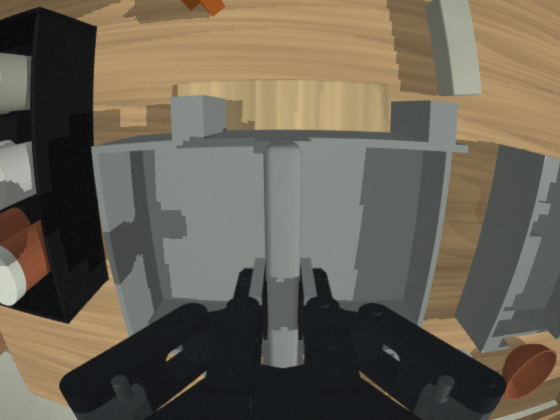

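```bash
python3 -m pendant '[[[0,0,0.025,0,0,0,1],[0,0,0.03,0,0,0,1],[0,0,0.025,0,0,0,1],[0,0,0.012,0,0,0,1],[0,0,0.004,0,0,0,1],[0,0,0.002,0,0,0,1],[0,0,0.002,0,0,0,1],[0,0,0,0,0,0,1],[0,0,0,0,0,0,1]]]'
python3 - <<'E'
from h import *
from bench import ctrl
o=ctrl.get_obs();p,r=pose(o);print(p,r.as_matrix().round(4),o['wrist_force'])
E
```

```text
time_s: 6.9
eef_pos: [0.5252, -0.3509, 0.1048]
eef_rot: [0.001, 0.686, 0.728, -0.0]
wrist_force: [0.0, 0.1, -3.4]
opening: 0.153
[ 0.52522243 -0.3508795   0.10479241] [[-0.0601  0.9982  0.0011]
 [ 0.9982  0.0601 -0.0011]
 [-0.0012  0.0011 -1.    ]] [ 0.02617259  0.07660953 -3.37374604]
```

```bash
python3 -m pendant '[[[0,0,0.002,0,0,0,1],[0,0,0.002,0,0,0,1],[0,0,0.001,0,0,0,1],[0,0,0,0,0,0,1]]]'
```

```text
time_s: 7.3
eef_pos: [0.5251, -0.3508, 0.101]
eef_rot: [0.0, 0.685, 0.728, -0.0]
wrist_force: [-4.9, 4.4, 9.9]
opening: 0.154
```

```bash
python3 -m pendant '[[[0,0,-0.001,0,0,0,0.3],[0,0,0,0,0,0,-0.2],[0,0,0,0,0,0,-0.6],[0,0,0,0,0,0,-1],[0,0,-0.01,0,0,0,-1],[0,0,-0.03,0,0,0,-1],[0,0,-0.05,0,0,0,-1],[0,0,-0.05,0,0,0,-1],[0,0,-0.04,0,0,0,-1]]]'
python3 - <<'E'
from h import *
from bench import ctrl
o=ctrl.get_obs();p,r=pose(o);print(p,r.as_matrix().round(4),o['wrist_force'])
t=snap('wrist','6')
E
```

```text
time_s: 8.2
eef_pos: [0.5252, -0.3508, 0.284]
eef_rot: [0.002, 0.685, 0.728, -0.0]
wrist_force: [0.3, -0.9, -0.4]
opening: 0.999
[ 0.52520686 -0.3507774   0.2839683 ] [[-0.0602  0.9982  0.0024]
 [ 0.9982  0.0602 -0.0023]
 [-0.0025  0.0023 -1.    ]] [ 0.34243197 -0.92588392 -0.41038984]
```

View pics/wrist6.png

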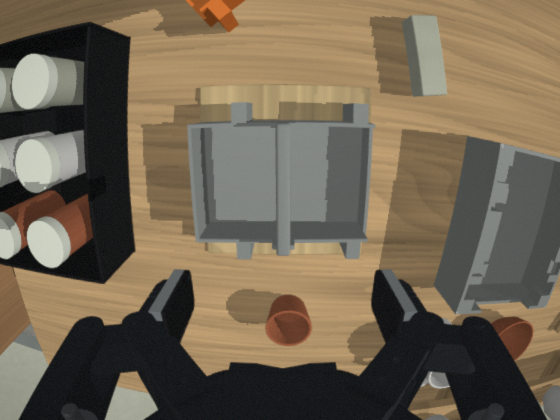

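```bash
python3 -m pendant '[[[0.025,-0.006,0,0,0,0.014,-1],[0.049,-0.009,0,0,0,0.014,-1],[0.049,-0.009,0,0,0,0.014,-1],[0.049,-0.009,0,0,0,0.014,-1],[0.049,-0.009,0,0,0,0.014,-1],[0.049,-0.007,0,0,0,0.014,-1],[0.049,-0.007,0,0,0,0.014,-1],[0.049,-0.006,0,0,0,0.014,-1],[0.049,-0.005,0,0,0,0.014,-1],[0.049,-0.004,0,0,0,0.014,-1]]]';python3 -m pendant '[[[0.049,-0.004,0,0,0,0,-1],[0.049,-0.004,0,0,0,0,-1],[0.049,-0.004,0,0,0,0,-1],[0.049,-0.004,0,0,0,0,-1],[0.049,-0.004,0,0,0,0,-1],[0.03,-0.004,0,0,0,0,-1],[0,0,0,0,0,0,-1],[0,0,0,0,0,0,-1]]]'
python3 - <<'E'
from h import *
from bench import ctrl
o=ctrl.get_obs();p,r=pose(o);print(p,r.as_matrix().round(4),o['q'].round(2))
t=snap('wrist','7')
E
```

```text
time_s: 9.25
eef_pos: [0.4561, 0.1168, 0.2806]
eef_rot: [0.001, 0.735, 0.678, 0.001]
wrist_force: [2.4, -0.0, -0.1]
opening: 1.0
time_s: 10.05
eef_pos: [0.4542, 0.3912, 0.2796]
eef_rot: [0.0, 0.734, 0.679, -0.0]
wrist_force: [0.3, -0.7, 0.5]
opening: 1.002
[0.45421795 0.39118452 0.27964673] [[ 7.810e-02  9.969e-01 -3.000e-04]
 [ 9.969e-01 -7.810e-02 -7.000e-04]
 [-7.000e-04 -3.000e-04 -1.000e+00]] [ 0.51  0.22  1.52 -0.    1.41 -0.98]
```

View pics/wrist7.png

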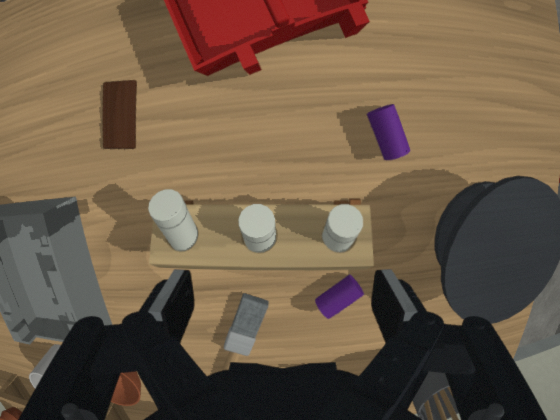

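```bash
cat > jars.py <<'E'
from h import *
from scipy.optimize import least_squares
import sys
def fit(Q,h=60.):
    Q=Q*1000
    def sd(x,full=False):
        a=np.array([x[3],x[4],1.]);a/=np.linalg.norm(a)
        d=Q-x[:3]; t=d@a; rr=np.linalg.norm(d-np.outer(t,a),axis=1)
        dx=rr-18; dz=np.abs(t+h/2)-h/2
        return np.where((dx<0)&(dz<0),np.maximum(dx,dz),np.hypot(np.maximum(dx,0),np.maximum(dz,0)))
    top=Q[Q[:,2]>np.percentile(Q[:,2],80)].mean(0)
    best=None
    for tl in (-.6,-.8):
        s=least_squares(sd,np.r_[top,tl,0],loss='soft_l1',f_scale=1.)
        if best is None or s.cost<best.cost: best=s
    a=np.array([best.x[3],best.x[4],1]);a/=np.linalg.norm(a)
    return best.x[:3],a,np.sqrt(np.mean(sd(best.x)**2))
def jars(z,wrist=True,verbose=True):
    W=cloud(z,wrist); p=z['p'].astype(int)
    m=(p.max(-1)-p.min(-1)<28)&(p.min(-1)>75)&(W[...,2]>.05)&(W[...,0]>.4)&(W[...,0]<.57)&(W[...,1]>.22)&(W[...,1]<.52)
    m=cv2.erode(m.astype(np.uint8),np.ones((3,3)))
    cn,lab,st,ce=cv2.connectedComponentsWithStats(m)
    out=[]
    for i in range(1,cn):
        if st[i,4]<60: continue
        Q=W[lab==i]
        for h in ((60.,80.)):
            c,a,e=fit(Q,h); 
            print(st[i],'h',h,'top',c.round(1),'axis',a.round(3),'lean deg',np.degrees(np.arccos(a[2])).round(1),'az',np.degrees(np.arctan2(a[1],a[0])).round(1),'rms',e.round(2),len(Q))
if __name__=='__main__': jars(load(sys.argv[1]),'wrist' in sys.argv[1])
E
python3 jars.py pics/wrist7.npz; python3 jars.py pics/top0.npz; python3 jars.py pics/scene0.npz
```

```text
[ 149  190   48   60 1703] h 60.0 top [452.  277.8 108.8] axis [-0.74   0.063  0.67 ] lean deg 47.9 az 175.1 rms 1.03 1703
[ 149  190   48   60 1703] h 80.0 top [451.8 277.8 108.8] axis [-0.743  0.063  0.666] lean deg 48.2 az 175.1 rms 0.54 1703
[ 239  205   36   47 1278] h 60.0 top [478.6 363.9  97.8] axis [-0.653  0.052  0.756] lean deg 40.9 az 175.4 rms 0.56 1278
[ 239  205   36   47 1278] h 80.0 top [478.6 363.9  97.8] axis [-0.653  0.052  0.756] lean deg 40.9 az 175.4 rms 0.56 1278
[ 323  205   39   46 1261] h 60.0 top [486.1 452.   98.2] axis [-0.645  0.055  0.762] lean deg 40.4 az 175.1 rms 0.6 1261
[ 323  205   39   46 1261] h 80.0 top [486.1 452.   98.2] axis [-0.645  0.055  0.762] lean deg 40.4 az 175.1 rms 0.6 1261
[151 271  30  49 326] h 60.0 top [439.9 352.  287.8] axis [-0.997 -0.072  0.   ] lean deg 90.0 az -175.9 rms 0.35 326
[151 271  30  49 326] h 80.0 top [439.9 352.  287.8] axis [-0.997 -0.072  0.   ] lean deg 90.0 az -175.9 rms 0.35 326
[384 270  31  50 343] h 60.0 top [465.4 435.7 304.8] axis [0.006 0.019 1.   ] lean deg 1.1 az 72.8 rms 0.36 343
[384 270  31  50
[... 798 characters left out ...]
6
[322 246  24  23 240] h 60.0 top [453. 276. 109.] axis [-0.744  0.057  0.666] lean deg 48.2 az 175.6 rms 1.54 240
[322 246  24  23 240] h 80.0 top [452.9 276.2 109.2] axis [-0.741  0.062  0.669] lean deg 48.0 az 175.2 rms 1.56 240
[339 277  20  18 192] h 60.0 top [479.2 361.7  98.4] axis [-0.653  0.029  0.757] lean deg 40.8 az 177.5 rms 1.33 192
[339 277  20  18 192] h 80.0 top [479.2 361.7  98.4] axis [-0.653  0.029  0.757] lean deg 40.8 az 177.5 rms 1.33 192
[358 304  21  21 244] h 60.0 top [486.  450.2  99. ] axis [-0.636  0.037  0.771] lean deg 39.6 az 176.7 rms 1.37 244
[358 304  21  21 244] h 80.0 top [486.  450.2  99. ] axis [-0.636  0.037  0.771] lean deg 39.6 az 176.7 rms 1.37 244
```

```bash
cat >> h.py <<'E'
def toolR(a,psi):
    """tool z = -a, tool x near (-sin psi,cos psi)"""
    z=-np.array(a)/np.linalg.norm(a); x=np.array([-np.sin(psi),np.cos(psi),0]); x-=x@z*z; x/=np.linalg.norm(x)
    return R.from_matrix(np.c_[x,np.cross(z,x),z])
E
python3 - <<'E'
from h import *
from bench import ctrl
p,r=pose(ctrl.get_obs())
a=np.array([-.647,.054,.760]);a/=np.linalg.norm(a)
rt=toolR(a,-.085);print(rt.as_matrix().round(3))
top=np.array([.486,.452,.0982]); P1=top+.087*a; print(P1)
n,rows=plan(p,r,P1,rt,7); print(n); print(rows.round(4).tolist())
E
```

```text
[[ 0.084  0.758  0.647]
 [ 0.996 -0.065 -0.054]
 [ 0.001  0.65  -0.76 ]]
[0.42968636 0.45670006 0.16434895]
7
[[0.0092, -0.0043, 0.0165, -0.101, -0.0, 0.0007], [0.0092, -0.0059, 0.016, -0.101, -0.0, 0.0007], [0.0092, -0.0075, 0.0153, -0.101, -0.0, 0.0007], [0.0092, -0.009, 0.0144, -0.101, -0.0, 0.0007], [0.0091, -0.0104, 0.0135, -0.101, -0.0, 0.0007], [0.0091, -0.0118, 0.0123, -0.101, -0.0, 0.0007], [0.0091, -0.013, 0.0111, -0.101, -0.0, 0.0007]]
```

```bash
python3 -m pendant '[[[0.0092,-0.0043,0.0165,-0.101,0,0,-1],[0.0092,-0.006,0.016,-0.101,0,0,-1],[0.0092,-0.0075,0.0155,-0.101,0,0,-1],[0.0092,-0.009,0.0145,-0.101,0,0,-1],[0.0092,-0.0105,0.0135,-0.101,0,0,-1],[0.0092,-0.012,0.0125,-0.101,0,0,-1],[0.009,-0.013,0.011,-0.101,0,0,-1],[0,0,0,0,0,0,-1],[0,0,0,0,0,0,-1],[0,0,0,0,0,0,-1]]]'
cat > off.py <<'E'
from h import *
from bench import ctrl
import sys
# tool-frame offset to target TCP
p,r=pose(ctrl.get_obs()); o=ctrl.get_obs()
t=np.array([float(v) for v in sys.argv[1:4]])
print('p',p.round(4),'offset tool mm',(1000*r.inv().apply(t-p)).round(1)); print(r.as_matrix().round(3).tolist(),'F',o['wrist_force'].round(1),'open',round(o['opening'],3),'q',o['q'].round(2))
E
python3 off.py .4879 .4518 .0959
python3 - <<'E'
from h import *
t=snap('wrist','8')
E
python3 jars.py pics/wrist8.npz
```

```text
time_s: 11.1
eef_pos: [0.4311, 0.4571, 0.1658]
eef_rot: [0.254, 0.69, 0.636, 0.235]
wrist_force: [-0.6, 0.3, 0.8]
opening: 1.003
p [0.4311 0.4571 0.1658] offset tool mm [-0.8 -2.  90.2]
[[0.081, 0.758, 0.648], [0.997, -0.063, -0.052], [0.002, 0.65, -0.76]] F [-0.6  0.3  0.8] open 1.003 q [ 0.88  0.29  1.84 -0.87  0.77 -0.04]
[ 255  189   51   61 2364] h 60.0 top [486.4 451.5  98. ] axis [-0.648  0.05   0.76 ] lean deg 40.5 az 175.6 rms 0.57 2364
[ 255  189   51   61 2364] h 80.0 top [486.4 451.5  98. ] axis [-0.648  0.05   0.76 ] lean deg 40.5 az 175.6 rms 0.57 2364
[ 135  190   60   58 2321] h 60.0 top [479.3 363.5  98. ] axis [-0.646  0.052  0.761] lean deg 40.4 az 175.4 rms 0.56 2321
[ 135  190   60   58 2321] h 80.0 top [479.3 363.5  98. ] axis [-0.646  0.052  0.761] lean deg 40.4 az 175.4 rms 0.56 2321
[  29  193   74   54 2689] h 60.0 top [452.3 277.3 108.8] axis [-0.742  0.06   0.668] lean deg 48.1 az 175.3 rms 0.7 2689
[  29  193   74   54 2689] h 80.0 top [452.2 277.3 108.8] axis [-0.742  0.06   0.667] lean deg 48.1 az 175.4 rms 0.53 2689
```

View pics/wrist8.png

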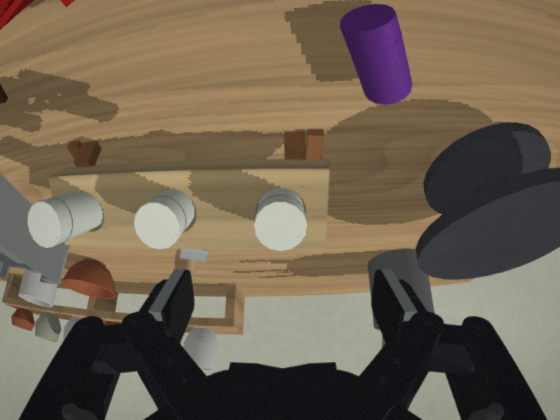

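```bash
python3 -m pendant '[[[-0.001,-0.002,0.02,0,0,0,-1],[0,0,0.025,0,0,0,-1],[0,0,0.02,0,0,0,-1],[0,0,0.015,0,0,0,-1],[0,0,0.01,0,0,0,-1],[0,0,0,0,0,0,-1],[0,0,0,0,0,0,-1]]]'; python3 off.py .4883 .4514 .0957
python3 - <<'E'
from h import *
t=snap('wrist','9')
E
```

```text
time_s: 11.85
eef_pos: [0.4864, 0.4519, 0.0947]
eef_rot: [0.254, 0.689, 0.636, 0.235]
wrist_force: [-0.3, -0.1, -0.6]
opening: 1.003
p [0.4864 0.4519 0.0947] offset tool mm [-0.3  2.1  0.4]
[[0.08, 0.758, 0.648], [0.997, -0.061, -0.052], [0.0, 0.65, -0.76]] F [-0.3 -0.1 -0.6] open 1.003 q [ 0.79  0.46  1.79 -0.98  0.64  0.04]
```

View pics/wrist9.png

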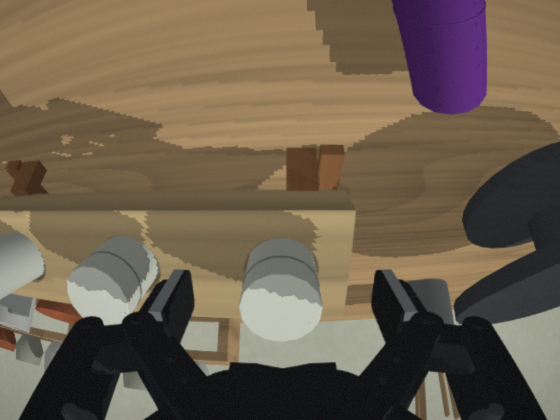

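```bash
python3 -m pendant '[[[0,0.002,0,0,0,0,-0.5],[0,0,0,0,0,0,0],[0,0,0,0,0,0,1],[0,0,0,0,0,0,1],[0,0,0,0,0,0,1],[0,0,0,0,0,0,1],[0,0,0,0,0,0,1]]]'; python3 off.py .4883 .4514 .0957
python3 -m pendant '[[[0,0.0005,-0.005,0,0,0,1],[0,0.001,-0.01,0,0,0,1],[0,0.0015,-0.015,0,0,0,1],[0,0.002,-0.02,0,0,0,1],[0,0,-0.025,0,0,0,1],[0,0,-0.03,0,0,0,1],[0,0,-0.03,0,0,0,1],[0,0,0,0,0,0,1]]]'; python3 off.py .4883 .4514 .0957
python3 - <<'E'
from h import *
t=snap('wrist','10')
E
```

```text
time_s: 12.6
eef_pos: [0.4877, 0.4519, 0.0959]
eef_rot: [0.254, 0.689, 0.636, 0.235]
wrist_force: [-4.1, -1.2, 5.1]
opening: 0.39
p [0.4877 0.4519 0.0959] offset tool mm [-0.5  0.4  0.6]
[[0.08, 0.758, 0.648], [0.997, -0.061, -0.052], [0.0, 0.65, -0.76]] F [-4.1 -1.2  5.1] open 0.39 q [ 0.79  0.45  1.79 -0.98  0.64  0.04]
time_s: 13.4
eef_pos: [0.4028, 0.4606, 0.2059]
eef_rot: [0.253, 0.689, 0.636, 0.238]
wrist_force: [0.7, 0.7, 0.1]
opening: 0.391
p [0.4028 0.4606 0.2059] offset tool mm [ -3.2  -6.6 139.6]
[[0.077, 0.756, 0.65], [0.997, -0.062, -0.046], [0.006, 0.652, -0.758]] F [0.7 0.7 0.1] open 0.391 q [ 0.92  0.2   1.85 -0.82  0.84 -0.08]
```

View pics/wrist10.png

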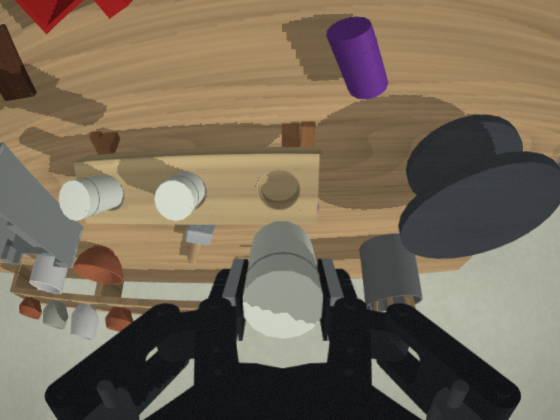

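Run:
```python
from h import *
from bench import ctrl
p,r=pose(ctrl.get_obs())
rt=toolR([0,0,1.],-.023)
p=np.array([.4035,.4606,.2065])
n,rows=plan(p,r,np.array([.43,.40,.26]),rt,6); print(rows.round(3).tolist())
n,rows=plan(np.array([.43,.40,.26]),rt,np.array([.617,-.0117,.21]),rt,11);print(rows[0])
```

```text
[[-0.01, 0.01, -0.003, 0.118, 0.003, -0.009], [-0.01, 0.009, -0.005, 0.118, 0.003, -0.009], [-0.01, 0.008, -0.006, 0.118, 0.003, -0.009], [-0.01, 0.008, -0.007, 0.118, 0.003, -0.009], [-0.01, 0.007, -0.008, 0.118, 0.003, -0.009], [-0.01, 0.006, -0.008, 0.118, 0.003, -0.009]]
[-0.037   0.0179  0.0045  0.      0.      0.    ]
```

```bash
python3 -m pendant '[[[-0.01,0.01,-0.003,0.118,0.003,-0.009,1],[-0.01,0.009,-0.005,0.118,0.003,-0.009,1],[-0.01,0.008,-0.006,0.118,0.003,-0.009,1],[-0.01,0.008,-0.007,0.118,0.003,-0.009,1],[-0.01,0.007,-0.008,0.118,0.003,-0.009,1],[-0.01,0.006,-0.008,0.118,0.003,-0.009,1],[-0.037,0.018,0.0045,0,0,0,1],[-0.037,0.018,0.0045,0,0,0,1],[-0.037,0.018,0.0045,0,0,0,1],[-0.037,0.018,0.0045,0,0,0,1]]]'; python3 -m pendant '[[[-0.037,0.018,0.0045,0,0,0,1],[-0.037,0.018,0.0045,0,0,0,1],[-0.037,0.018,0.0045,0,0,0,1],[-0.037,0.018,0.0045,0,0,0,1],[-0.037,0.018,0.0045,0,0,0,1],[-0.037,0.018,0.0045,0,0,0,1],[-0.03,0.014,0.004,0,0,0,1],[0,0,0,0,0,0,1],[0,0,0,0,0,0,1],[0,0,0,0,0,0,1]]]'; python3 off.py .619 -.0117 .062
python3 - <<'E'
from h import *
t=snap('wrist','11');t=snap('scene','11')
E
```

```text
time_s: 14.45
eef_pos: [0.499, 0.2452, 0.2368]
eef_rot: [0.001, 0.716, 0.698, -0.001]
wrist_force: [0.7, 0.3, 0.3]
opening: 0.391
time_s: 15.45
eef_pos: [0.6138, -0.007, 0.2071]
eef_rot: [0.001, 0.716, 0.698, -0.001]
wrist_force: [0.4, 0.1, 0.3]
opening: 0.389
p [ 0.6138 -0.007   0.2071] offset tool mm [ -4.4   5.3 145.1]
[[0.024, 1.0, 0.0], [1.0, -0.024, -0.002], [-0.002, 0.0, -1.0]] F [0.4 0.1 0.3] open 0.389 q [-0.2   0.31  1.55 -0.    1.28 -1.75]
```

View pics/wrist11.png

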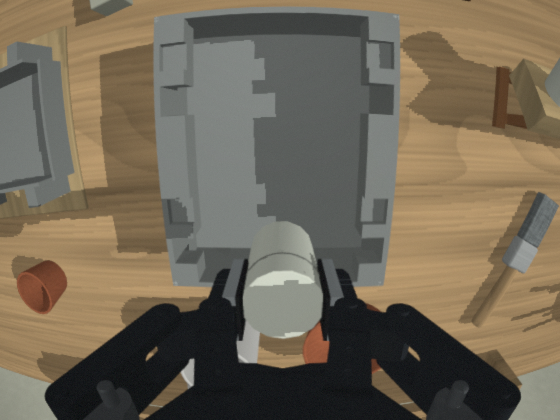

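View pics/scene11.png

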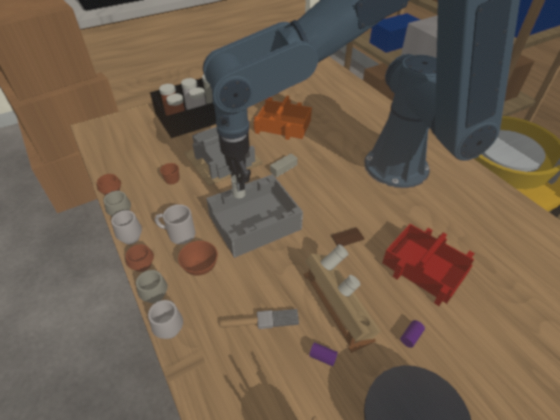

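```bash
python3 -m pendant '[[[-0.002,0.0025,0.03,0,0,0,1],[-0.002,0.0025,0.035,0,0,0,1],[0,0,0.035,0,0,0,1],[0,0,0.02,0,0,0,1],[0,0,0.01,0,0,0,1],[0,0,0.005,0,0,0,1],[0,0,0.003,0,0,0,1],[0,0,0,0,0,0,1],[0,0,0,0,0,0,1]]]'; python3 off.py .619 -.0117 .062
```

```text
time_s: 16.45
eef_pos: [0.6203, -0.0121, 0.0711]
eef_rot: [0.002, 0.716, 0.698, 0.0]
wrist_force: [-0.0, 0.3, -0.2]
opening: 0.392
p [ 0.6203 -0.0121  0.0711] offset tool mm [ 0.4 -1.4  9.1]
[[0.025, 1.0, 0.004], [1.0, -0.025, -0.003], [-0.003, 0.004, -1.0]] F [-0.   0.3 -0.2] open 0.392 q [-0.21  0.49  1.61 -0.    1.04 -1.75]
```

```bash
python3 -m pendant '[[[0,0,0.003,0,0,0,1],[0,0,0.003,0,0,0,1],[0,0,0.0015,0,0,0,1],[0,0,0.001,0,0,0,1],[0,0,0,0,0,0,1]]]'; python3 off.py .619 -.0117 .062
```

```text
time_s: 16.95
eef_pos: [0.6196, -0.0121, 0.0621]
eef_rot: [0.001, 0.716, 0.698, -0.0]
wrist_force: [-2.2, -0.1, 6.1]
opening: 0.39
p [ 0.6196 -0.0121  0.0621] offset tool mm [ 0.4 -0.6  0.1]
[[0.025, 1.0, 0.001], [1.0, -0.025, -0.002], [-0.002, 0.001, -1.0]] F [-2.2 -0.1  6.1] open 0.39 q [-0.21  0.51  1.61 -0.    1.02 -1.75]
```

```bash
python3 -m pendant '[[[0,0,0,0,0,0,0.1],[0,0,0,0,0,0,-0.2],[0,0,0,0,0,0,-0.5],[0,0,0,0,0,0,-0.5],[0,0,-0.01,0,0,0,-0.5],[0,0,-0.025,0,0,0,-0.5],[0,0,-0.04,0,0,0,-0.5],[0,0,-0.05,0,0,0,-1],[0,0,-0.05,0,0,0,-1]]]'
python3 - <<'E'
from h import *
t=snap('wrist','12')
E
python3 off.py .619 -.0117 .062
```

```text
time_s: 17.85
eef_pos: [0.6188, -0.0116, 0.2385]
eef_rot: [0.001, 0.716, 0.698, -0.0]
wrist_force: [0.8, -0.4, 0.7]
opening: 0.998
p [ 0.6232 -0.0122  0.2493] offset tool mm [  1.3  -7.2 187.2]
[[0.024, 1.0, 0.016], [1.0, -0.024, -0.005], [-0.005, 0.016, -1.0]] F [ 4.1 -0.4  6.6] open 0.998 q [-0.21  0.28  1.5  -0.    1.34 -1.75]
```

View pics/wrist12.png

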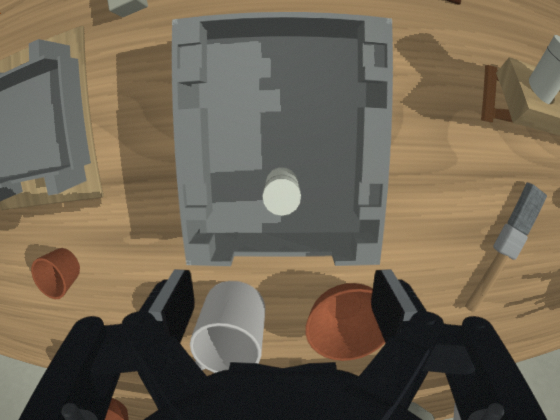

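Run:
```python
from h import *
rt=toolR([0,0,1.],-.023); p=np.array([.619,-.0117,.249])
a=np.array([-.649,.052,.760]);a/=np.linalg.norm(a); r2=toolR(a,-.085)
top=np.array([.4790,.3637,.098]); P1=top+.087*a; print(P1,top-.003*a)
m=np.array([.455,.30,.27])
n,rows=plan(p,rt,m,rt,8); print(rows[0])
n,rows=plan(m,rt,P1,r2,7); print(rows.round(3).tolist())
```

```text
[0.42257944 0.3682206  0.1640703 ] [0.48094554 0.36354412 0.09572171]
[ 0.0385 -0.0214 -0.0026  0.      0.      0.    ]
[[0.01, -0.005, 0.015, -0.101, -0.003, 0.008], [0.01, -0.006, 0.014, -0.101, -0.003, 0.008], [0.01, -0.008, 0.014, -0.101, -0.003, 0.008], [0.01, -0.009, 0.013, -0.101, -0.003, 0.008], [0.01, -0.011, 0.012, -0.101, -0.003, 0.008], [0.01, -0.012, 0.011, -0.101, -0.003, 0.008], [0.009, -0.013, 0.009, -0.101, -0.003, 0.008]]
```

```bash
python3 -m pendant '[[[0.0385,-0.0215,-0.0025,0,0,0,-1],[0.0385,-0.0215,-0.0025,0,0,0,-1],[0.0385,-0.0215,-0.0025,0,0,0,-1],[0.0385,-0.0215,-0.0025,0,0,0,-1],[0.0385,-0.0215,-0.0025,0,0,0,-1],[0.0385,-0.0215,-0.0025,0,0,0,-1],[0.0385,-0.0215,-0.0025,0,0,0,-1],[0.0385,-0.0215,-0.0025,0,0,0,-1],[0.01,-0.005,0.015,-0.101,-0.003,0.008,-1],[0.01,-0.006,0.014,-0.101,-0.003,0.008,-1]]]'; python3 -m pendant '[[[0.01,-0.008,0.014,-0.101,-0.003,0.008,-1],[0.01,-0.009,0.013,-0.101,-0.003,0.008,-1],[0.01,-0.011,0.012,-0.101,-0.003,0.008,-1],[0.01,-0.012,0.011,-0.101,-0.003,0.008,-1],[0.009,-0.013,0.009,-0.101,-0.003,0.008,-1],[0,0,0,0,0,0,-1],[0,0,0,0,0,0,-1],[0,0,0,0,0,0,-1]]]'
python3 - <<'E'
from h import *
t=snap('wrist','13')
E
python3 jars.py pics/wrist13.npz;python3 off.py .4809 .3635 .0957
```

```text
time_s: 18.9
eef_pos: [0.4462, 0.3223, 0.227]
eef_rot: [0.077, 0.717, 0.689, 0.071]
wrist_force: [-0.3, -1.0, 0.4]
opening: 0.995
time_s: 19.7
eef_pos: [0.4262, 0.3664, 0.1557]
eef_rot: [0.247, 0.694, 0.639, 0.222]
wrist_force: [0.2, 1.1, 0.1]
opening: 1.004
[ 121  202   77   64 3179] h 60.0 top [452.4 277.3 109. ] axis [-0.739  0.061  0.671] lean deg 47.9 az 175.3 rms 0.62 3179
[ 121  202   77   64 3179] h 80.0 top [452.3 277.3 109. ] axis [-0.74  0.06  0.67] lean deg 47.9 az 175.4 rms 0.52 3179
[ 260  202   52   63 2507] h 60.0 top [479.3 363.8  98.1] axis [-0.648  0.051  0.76 ] lean deg 40.5 az 175.5 rms 0.56 2507
[ 260  202   52   63 2507] h 80.0 top [479.3 363.8  98.1] axis [-0.648  0.051  0.76 ] lean deg 40.5 az 175.5 rms 0.56 2507
p [0.4265 0.3663 0.1559] offset tool mm [ 2.3  4.7 81. ]
[[0.086, 0.777, 0.624], [0.996, -0.064, -0.059], [-0.006, 0.627, -0.779]] F [-0.6  0.1  0.7] open 1.004 q [ 0.74  0.14  2.03 -0.86  0.66 -0.13]
```

View pics/wrist13.png

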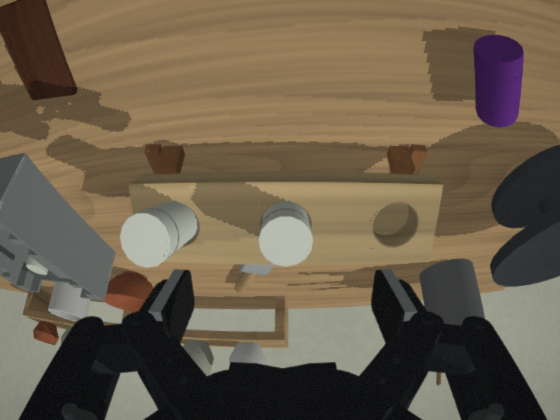

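```bash
python3 -m pendant '[[[0,0,0,-0.03,0,0.003,-0.7],[0,0,0,0,0,0,-0.7],[0,0,0,0,0,0,-0.7]]]'; python3 off.py .4812 .3636 .0958
```

```text
time_s: 20.05
eef_pos: [0.4257, 0.3659, 0.1549]
eef_rot: [0.257, 0.692, 0.634, 0.232]
wrist_force: [-0.5, 0.9, -0.5]
opening: 0.852
p [0.4257 0.3659 0.1549] offset tool mm [ 2.9  3.8 80.9]
[[0.088, 0.758, 0.646], [0.996, -0.064, -0.061], [-0.005, 0.649, -0.761]] F [-0.5  0.9 -0.5] open 0.852 q [ 0.76  0.15  2.04 -0.92  0.66 -0.06]
```

```bash
python3 -m pendant '[[[0.0025,0.0035,0.015,0,0,0,-0.7],[0,0,0.025,0,0,0,-0.7],[0,0,0.02,0,0,0,-0.7],[0,0,0.013,0,0,0,-0.7],[0,0,0.008,0,0,0,-0.7],[0,0,0,0,0,0,-0.7],[0,0,0,0,0,0,-0.7],[0,0,0,0,0,0,-0.7]]]'; python3 off.py .4812 .3636 .0958
python3 - <<'E'
from h import *
t=snap('wrist','14')
E
```

```text
time_s: 20.85
eef_pos: [0.4802, 0.3637, 0.0955]
eef_rot: [0.257, 0.691, 0.634, 0.232]
wrist_force: [-0.2, 0.1, 0.5]
opening: 0.849
p [0.4802 0.3637 0.0955] offset tool mm [0.  1.  0.4]
[[0.087, 0.758, 0.647], [0.996, -0.063, -0.061], [-0.005, 0.65, -0.76]] F [-0.2  0.1  0.5] open 0.849 q [ 0.67  0.33  1.98 -1.07  0.54  0.05]
```

View pics/wrist14.png

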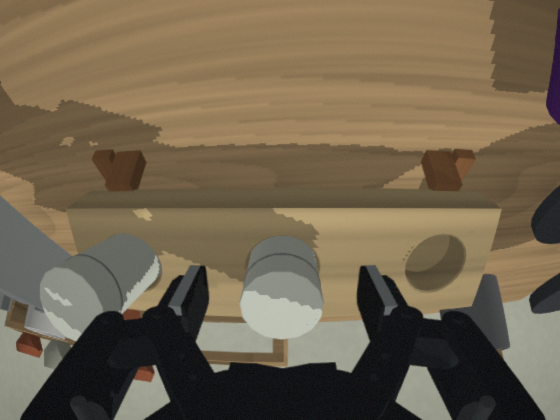

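```bash
python3 -m pendant '[[[0,0.001,0,0,0,0,-0.3],[0,0,0,0,0,0,0.1],[0,0,0,0,0,0,1],[0,0,0,0,0,0,1],[0,0,0,0,0,0,1],[0,0,0,0,0,0,1]]]'
python3 -m pendant '[[[0,0.0005,-0.005,0,0,0,1],[0,0.001,-0.01,0,0,0,1],[0,0.0015,-0.015,0,0,0,1],[0,0.002,-0.02,0,0,0,1],[0,0,-0.025,0,0,0,1],[0,0,-0.03,0,0,0,1],[0,0,-0.03,0,0,0,1],[0,0,0,0,0,0,1]]]'; python3 off.py .4883 .4514 .0957
python3 - <<'E'
from h import *
t=snap('wrist','15')
E
```

```text
time_s: 21.5
eef_pos: [0.4811, 0.3635, 0.0959]
eef_rot: [0.257, 0.691, 0.634, 0.232]
wrist_force: [-4.1, -0.9, 6.2]
opening: 0.388
time_s: 22.3
eef_pos: [0.3965, 0.3728, 0.2046]
eef_rot: [0.256, 0.691, 0.634, 0.234]
wrist_force: [1.2, 1.0, -1.3]
opening: 0.392
p [0.3965 0.3728 0.2046] offset tool mm [ 86.4  -6.5 137.7]
[[0.085, 0.756, 0.649], [0.996, -0.064, -0.057], [-0.002, 0.651, -0.759]] F [ 1.2  1.  -1.3] open 0.392 q [ 0.81  0.04  2.04 -0.83  0.77 -0.14]
```

View pics/wrist15.png

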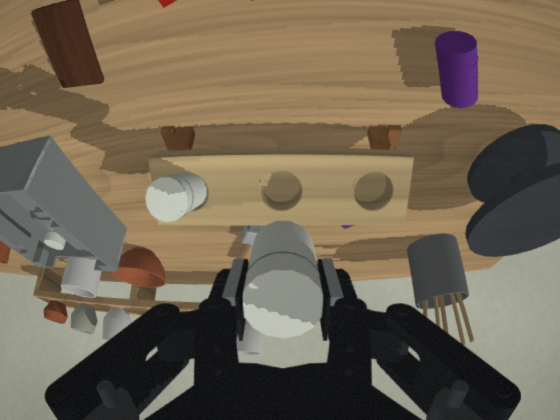

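Run:
```python
from h import *
from bench import ctrl
p,r=pose(ctrl.get_obs())
rt=toolR([0,0,1.],-.023)
m=np.array([.43,.33,.27])
n,rows=plan(p,r,m,rt,6); print(rows.round(3).tolist())
n,rows=plan(m,rt,np.array([.524,-.0095,.20]),rt,8);print(rows[0])
```

```text
[[-0.007, 0.012, -0.004, 0.118, 0.004, -0.01], [-0.007, 0.011, -0.006, 0.118, 0.004, -0.01], [-0.007, 0.01, -0.007, 0.118, 0.004, -0.01], [-0.007, 0.009, -0.008, 0.118, 0.004, -0.01], [-0.007, 0.008, -0.009, 0.118, 0.004, -0.01], [-0.007, 0.007, -0.01, 0.118, 0.004, -0.01]]
[-0.0422  0.0127  0.0087  0.      0.      0.    ]
```

```bash
python3 -m pendant '[[[-0.007,0.012,-0.004,0.118,0.004,-0.01,1],[-0.007,0.011,-0.006,0.118,0.004,-0.01,1],[-0.007,0.01,-0.007,0.118,0.004,-0.01,1],[-0.007,0.009,-0.008,0.118,0.004,-0.01,1],[-0.007,0.008,-0.009,0.118,0.004,-0.01,1],[-0.007,0.007,-0.01,0.118,0.004,-0.01,1],[-0.042,0.0127,0.007,0,0,0,1],[-0.042,0.0127,0.007,0,0,0,1],[-0.042,0.0127,0.009,0,0,0,1],[-0.042,0.0127,0.009,0,0,0,1]]]'; python3 -m pendant '[[[-0.042,0.0127,0.009,0,0,0,1],[-0.042,0.0127,0.009,0,0,0,1],[-0.042,0.0127,0.009,0,0,0,1],[-0.042,0.0127,0.009,0,0,0,1],[0,0,0,0,0,0,1],[0,0,0,0,0,0,1],[0,0,0,0,0,0,1]]]'; python3 off.py .524 -.0095 .062
python3 - <<'E'
from h import *
t=snap('wrist','16')
E
```

```text
time_s: 23.35
eef_pos: [0.4745, 0.1563, 0.2333]
eef_rot: [0.01, 0.718, 0.696, 0.004]
wrist_force: [0.6, 0.3, -1.2]
opening: 0.393
time_s: 24.05
eef_pos: [0.5204, -0.0106, 0.2007]
eef_rot: [0.01, 0.718, 0.696, 0.004]
wrist_force: [-0.4, 0.3, -1.8]
opening: 0.389
p [ 0.5204 -0.0106  0.2007] offset tool mm [  2.2   0.8 138.7]
[[0.03, 0.999, 0.02], [1.0, -0.03, -0.008], [-0.008, 0.02, -1.0]] F [-0.4  0.3 -1.8] open 0.389 q [-0.25  0.1   1.81 -0.    1.2  -1.79]
```

View pics/wrist16.png

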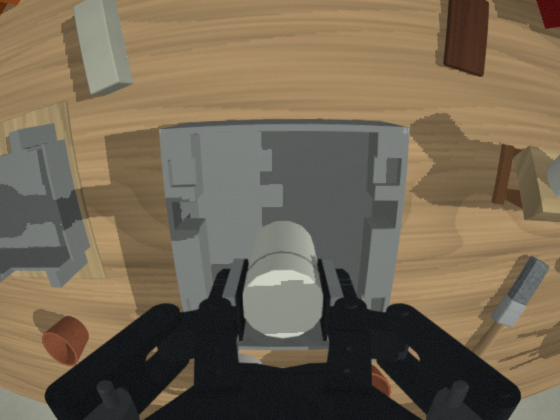

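```bash
python3 -m pendant '[[[0.001,0.001,0.03,0.02,0.008,0.006,1],[0,0,0.035,0,0,0,1],[0,0,0.035,0,0,0,1],[0,0,0.018,0,0,0,1],[0,0,0.008,0,0,0,1],[0,0,0.003,0,0,0,1],[0,0,0.003,0,0,0,1],[0,0,0,0,0,0,1],[0,0,0,0,0,0,1]]]'; python3 off.py .524 -.0095 .062
```

```text
time_s: 25.0
eef_pos: [0.5235, -0.0105, 0.0705]
eef_rot: [0.001, 0.72, 0.694, 0.001]
wrist_force: [-0.8, -0.4, -1.3]
opening: 0.393
p [ 0.5235 -0.0105  0.0705] offset tool mm [1.  0.5 8.5]
[[0.036, 0.999, 0.003], [0.999, -0.036, -0.001], [-0.0, 0.003, -1.0]] F [-0.8 -0.4 -1.3] open 0.393 q [-0.25  0.32  1.86  0.    0.96 -1.78]
```

```bash
python3 -m pendant '[[[0.001,0,0.003,0,0,0,1],[0,0,0.003,0,0,0,1],[0,0,0.0015,0,0,0,1],[0,0,0.001,0,0,0,1],[0,0,0,0,0,0,1]]]'; python3 off.py .524 -.0095 .062
```

```text
time_s: 25.5
eef_pos: [0.5229, -0.0094, 0.0616]
eef_rot: [0.0, 0.72, 0.694, 0.0]
wrist_force: [-1.7, 0.9, 5.8]
opening: 0.389
p [ 0.5229 -0.0094  0.0616] offset tool mm [-0.1  1.1 -0.4]
[[0.036, 0.999, 0.001], [0.999, -0.036, -0.0], [0.0, 0.001, -1.0]] F [-1.7  0.9  5.8] open 0.389 q [-0.25  0.33  1.87  0.    0.94 -1.78]
```

```bash
python3 -m pendant '[[[0,0,0,0,0,0,0.1],[0,0,0,0,0,0,-0.2],[0,0,0,0,0,0,-0.5],[0,0,0,0,0,0,-0.5],[0,0,-0.01,0,0,0,-0.5],[0,0,-0.025,0,0,0,-0.5],[0,0,-0.045,0,0,0,-0.5],[0,0,-0.05,0,0,0,-1],[0,0,-0.05,0,0,0,-1],[0,0,-0.04,0,0,0,-1]]]';python3 -m pendant '[[[0,0,0,0,0,0,-1],[0,0,0,0,0,0,-1],[0,0,0,0,0,0,-1]]]'
cat > tote2.py <<'E'
from h import *
import sys
z=load(sys.argv[1]);W=cloud(z,'wrist' in sys.argv[1]);Z=W[...,2]
near=(abs(W[...,0]-.567)<.135)&(abs(W[...,1]+.012)<.12)
Q=W[near&(Z>.07)&(Z<.088)&(W[...,0]<.69)];print('rim',len(Q),np.median(Q[:,2]),cv2.minAreaRect((Q[:,:2]*1000).astype(np.float32)))
p=z['p'].astype(int)
m=near&(p.min(-1)>150)&(p.max(-1)-p.min(-1)<40)&(Z>.055)&(Z<.07)&(abs(W[...,1]+.012)<.06)
cn,lab,st,ce=cv2.connectedComponentsWithStats(m.astype(np.uint8))
for i in range(1,cn):
    if st[i,4]>60:
        q=W[lab==i];A=np.c_[q[:,:2],np.ones(len(q))];s=np.linalg.lstsq(A,q[:,2],rcond=None)[0];print('jar',st[i],q.mean(0).round(4),'slope',s[:2].round(3))
E
python3 - <<'E'
from h import *
t=snap('wrist','17')
E
python3 tote2.py pics/wrist17.npz; python3 off.py .5 0 0
```

```text
time_s: 26.5
eef_pos: [0.5228, -0.0094, 0.2852]
eef_rot: [0.002, 0.72, 0.694, 0.001]
wrist_force: [1.5, -0.3, 0.0]
opening: 1.002
time_s: 26.8
eef_pos: [0.5217, -0.0092, 0.2799]
eef_rot: [-0.0, 0.72, 0.694, -0.0]
wrist_force: [1.0, 0.1, 0.0]
opening: 0.995
rim 9328 0.07917927488857929 ((569.6466674804688, -10.2374267578125), (191.5728759765625, 231.6956024169922), 88.81609344482422)
jar [266 171  34  32 856] [ 0.5227 -0.0082  0.0645] slope [ 0.008 -0.001]
jar [267 256  31  27 664] [ 0.6196 -0.012   0.0643] slope [ 0.004 -0.023]
p [ 0.5215 -0.0091  0.2794] offset tool mm [  8.2 -21.4 279.4]
[[0.036, 0.999, -0.002], [0.999, -0.036, 0.001], [0.001, -0.002, -1.0]] F [ 0.2 -0.3  0.1] open 0.999 q [-0.25  0.04  1.71  0.    1.39 -1.78]
```

View pics/wrist17.png

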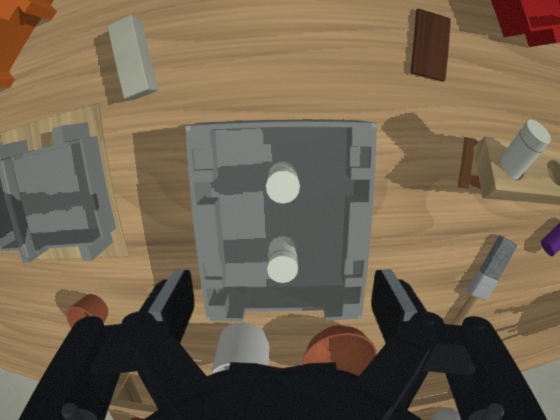

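Run:
```python
from h import *
from bench import ctrl
p,r=pose(ctrl.get_obs())
rows=[];d=np.array([.525,-.351,.27])-p;rc=r
for i in range(22):
    s=rc.inv().apply(d/22);rows.append([*s.round(3),0,0,.1385]);rc=rc*R.from_rotvec([0,0,.1385])
print(rows);print(rc.as_matrix().round(3))
```

```text
[[np.float64(-0.016), np.float64(0.001), np.float64(0.0), 0, 0, 0.1385], [np.float64(-0.015), np.float64(0.003), np.float64(0.0), 0, 0, 0.1385], [np.float64(-0.015), np.float64(0.005), np.float64(0.0), 0, 0, 0.1385], [np.float64(-0.014), np.float64(0.007), np.float64(0.0), 0, 0, 0.1385], [np.float64(-0.013), np.float64(0.009), np.float64(0.0), 0, 0, 0.1385], [np.float64(-0.011), np.float64(0.01), np.float64(0.0), 0, 0, 0.1385], [np.float64(-0.01), np.float64(0.012), np.float64(0.0), 0, 0, 0.1385], [np.float64(-0.008), np.float64(0.013), np.float64(0.0), 0, 0, 0.1385], [np.float64(-0.006), np.float64(0.014), np.float64(0.0), 0, 0, 0.1385], [np.float64(-0.004), np.float64(0.015), np.float64(0.0), 0, 0, 0.1385], [np.float64(-0.002), np.float64(0.015), np.float64(0.0), 0, 0, 0.1385], [np.float64(-0.0), np.float64(0.016), np.float64(0.0), 0, 0, 0.1385], [np.float64(0.002), np.float64(0.015), np.float64(0.0), 0, 0, 0.1385], [np.float64(0.004), np.float64(0.015), np.float64(0.0), 0, 0, 0.1385], [np.float64(0.006), np.float64(0.014), np.float64(0.0), 0, 0, 0.1385], [np.float64(0.008), np.float64(0.013), np.float64(0.0), 0, 0, 0.1385], [np.float64(0.01), np.float64(0.012), np.float64(0.0), 0, 0, 0.1385], [np.float64(0.011), np.float64(0.01), np.float64(0.0), 0, 0, 0.1385], [np.float64(0.013), np.float64(0.009), np.float64(0.0), 0, 0, 0.1385], [np.float64(0.014), np.float64(0.007), np.float64(0.0), 0, 0, 0.1385], [np.float64(0.015), np.float64(0.005), np.float64(0.0), 0, 0, 0.1385], [np.float64(0.015), np.float64(0.003), np.float64(0.0), 0, 0, 0.1385]]
[[ 0.059 -0.998 -0.002]
 [-0.998 -0.059  0.001]
 [-0.001  0.002 -1.   ]]
```

```bash
python3 -m pendant '[[[-0.016,0.001,0,0,0,0.1385,-1],[-0.015,0.003,0,0,0,0.1385,-1],[-0.015,0.005,0,0,0,0.1385,-1],[-0.014,0.007,0,0,0,0.1385,-1],[-0.013,0.009,0,0,0,0.1385,-1],[-0.011,0.01,0,0,0,0.1385,-1],[-0.01,0.012,0,0,0,0.1385,-1],[-0.008,0.013,0,0,0,0.1385,-1],[-0.006,0.014,0,0,0,0.1385,-1],[-0.004,0.015,0,0,0,0.1385,-1]]]'
python3 -m pendant '[[[-0.002,0.015,0,0,0,0.1385,-1],[0,0.016,0,0,0,0.1385,-1],[0.002,0.015,0,0,0,0.1385,-1],[0.004,0.015,0,0,0,0.1385,-1],[0.006,0.014,0,0,0,0.1385,-1],[0.008,0.013,0,0,0,0.1385,-1],[0.01,0.012,0,0,0,0.1385,-1],[0.011,0.01,0,0,0,0.1385,-1],[0.013,0.009,0,0,0,0.1385,-1],[0.014,0.007,0,0,0,0.1385,-1]]]'
python3 -m pendant '[[[0.015,0.005,0,0,0,0.1385,-1],[0.015,0.003,0,0,0,0.1385,-1],[0,0,0,0,0,0,-1],[0,0,0,0,0,0,-1],[0,0,0,0,0,0,-1],[0,0,0,0,0,0,-1]]]'
python3 off.py .525 -.351 .101
python3 - <<'E'
from h import *
z=snap('wrist','18');W=cloud(z,True);Z=W[...,2]
near=(abs(W[...,0]-.525)<.12)&(abs(W[...,1]+.351)<.13)
Q=W[near&(Z>.094)&(Z<.112)];print('bar',len(Q),np.median(Q[:,2]),Q.min(0),Q.max(0),cv2.minAreaRect((Q[:,:2]*1000).astype(np.float32)))
Q=W[near&(Z>.03)&(Z<.09)];print('body',len(Q),cv2.minAreaRect((Q[:,:2]*1000).astype(np.float32)))
E
```

```text
time_s: 27.85
eef_pos: [0.5243, -0.1647, 0.2789]
eef_rot: [-0.001, 0.997, 0.072, -0.001]
wrist_force: [-0.5, 0.5, 0.3]
opening: 0.998
time_s: 28.85
eef_pos: [0.5257, -0.3188, 0.2787]
eef_rot: [-0.001, 0.814, -0.581, -0.001]
wrist_force: [-1.0, -0.4, 0.1]
opening: 1.001
time_s: 29.45
eef_pos: [0.5267, -0.3489, 0.2808]
eef_rot: [-0.001, 0.728, -0.685, 0.0]
wrist_force: [0.3, 0.8, -1.2]
opening: 0.997
p [ 0.5267 -0.3489  0.2808] offset tool mm [  2.1   2.  179.8]
[[0.061, -0.998, 0.001], [-0.998, -0.061, 0.0], [-0.0, -0.001, -1.0]] F [ 0.3  0.8 -1.2] open 0.997 q [-0.77  0.29  1.43  0.    1.43  0.74]
bar 1962 0.10347109789817702 [ 0.46036511 -0.36057713  0.09444787] [ 0.5915828  -0.33935692  0.10598972] ((525.817626953125, -350.283447265625), (131.47357177734375, 13.937064170837402), 3.790613889694214)
body 6709 ((525.0411376953125, -349.9808349609375), (174.61476135253906, 201.0800323486328), 3.314531087875366)
```

View pics/wrist18.png

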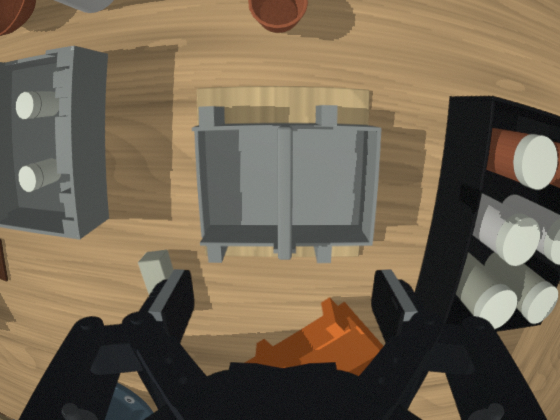

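```bash
python3 -m pendant '[[[0.0013,0.0013,0.03,0,0,0,-1],[0,0,0.045,0,0,0,-1],[0,0,0.045,0,0,0,-1],[0,0,0.035,0,0,0,-1],[0,0,0.018,0,0,0,-1],[0,0,0.007,0,0,0,-1],[0,0,0,0,0,0,-1],[0,0,0,0,0,0,-0.5],[0,0,0,0,0,0,0],[0,0,0,0,0,0,0.5]]]'
python3 off.py .5255 -.3503 .1005
python3 - <<'E'
from h import *
z=snap('wrist','19')
E
```

```text
time_s: 30.5
eef_pos: [0.5264, -0.3518, 0.1026]
eef_rot: [-0.0, 0.728, -0.686, 0.002]
wrist_force: [-0.6, 0.1, -1.1]
opening: 0.513
p [ 0.5264 -0.3518  0.1026] offset tool mm [-1.5  0.8  2.1]
[[0.059, -0.998, 0.003], [-0.998, -0.059, -0.002], [0.002, -0.003, -1.0]] F [-0.6  0.1 -1.1] open 0.513 q [-0.78  0.47  1.56  0.    1.1   0.73]
```

View pics/wrist19.png

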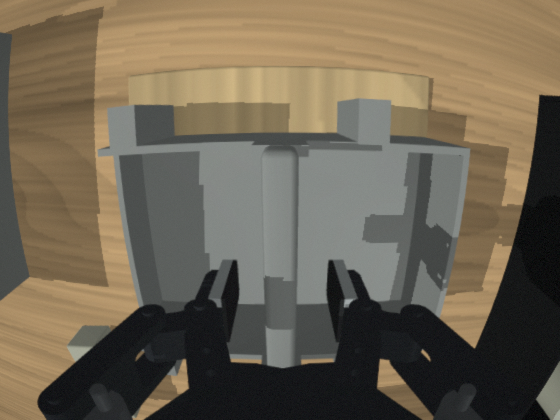

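```bash
python3 -m pendant '[[[0,0,0.001,0,0,0,1],[0,0,0,0,0,0,1],[0,0,0,0,0,0,1],[0,0,0,0,0,0,1]]]';python3 off.py .5255 -.3503 .1005; python3 -m pendant '[[[0,0,-0.005,0,0,0,1],[0,0,-0.015,0,0,0,1],[0,0,-0.025,0,0,0,1],[0,0,-0.03,0,0,0,1],[0,0,-0.03,0,0,0,1],[0,0,-0.03,0,0,0,1],[0,0,-0.02,0,0,0,1],[0,0,0,0,0,0,1],[0,0,0,0,0,0,1],[0,0,0,0,0,0,1]]]';python3 off.py .5694 -.0104 .25
python3 - <<'E'
from h import *
z=snap('wrist','20')
E
```

```text
time_s: 30.95
eef_pos: [0.5259, -0.3514, 0.1006]
eef_rot: [-0.0, 0.728, -0.686, 0.001]
wrist_force: [-0.6, 0.4, 4.2]
opening: 0.155
p [ 0.5259 -0.3514  0.1006] offset tool mm [-1.1  0.4  0. ]
[[0.059, -0.998, 0.002], [-0.998, -0.059, -0.001], [0.001, -0.002, -1.0]] F [-0.6  0.4  4.2] open 0.155 q [-0.78  0.48  1.56  0.    1.1   0.73]
time_s: 31.95
eef_pos: [0.5246, -0.3504, 0.2529]
eef_rot: [-0.0, 0.728, -0.686, -0.001]
wrist_force: [0.2, -0.1, -3.4]
opening: 0.15
p [ 0.5246 -0.3504  0.2529] offset tool mm [-336.8  -64.7    3.7]
[[0.059, -0.998, -0.001], [-0.998, -0.059, 0.002], [-0.002, 0.001, -1.0]] F [ 0.2 -0.1 -3.4] open 0.15 q [-0.78  0.31  1.46  0.    1.38  0.73]
```

View pics/wrist20.png

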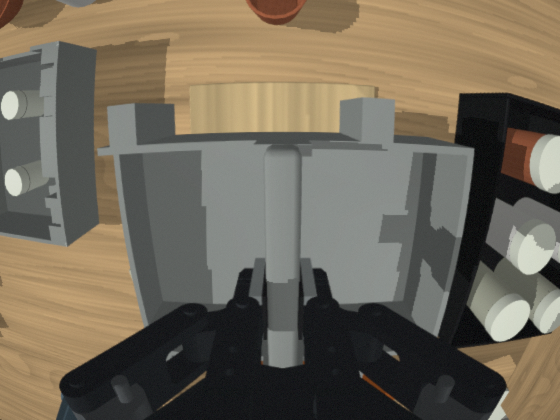

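```bash
cat > held.py <<'E'
from h import *
import sys
from bench import ctrl
p,r=pose(ctrl.get_obs())
z=load(sys.argv[1]);W=cloud(z,True)
T=r.inv().apply((W-p).reshape(-1,3)).reshape(W.shape)*1000
# body height above underside h = 95 - Tz  (approx)
h=95.5-T[...,2]
m=(h>-3)&(h<70)&(abs(T[...,0])<115)&(T[...,1]<30)&(T[...,1]>-110)
m[250:]=False
def q(k,ax): 
    v=T[k][:,ax]; return len(v),np.percentile(v,[0.5,2,5,50,95,98,99.5]).round(1)
tall=m&(h>55)&(h<66); low=m&(h>32)&(h<42)&(T[...,1]>-60)
print('rim pts x',q(tall,0)); print('rim y',q(tall,1)); 
ro=m&(T[...,1]<-72)&(h>30)
cn,lab,st,ce=cv2.connectedComponentsWithStats(ro.astype(np.uint8))
for i in range(1,cn):
    if st[i,4]>50: t=T[lab==i];print('rib x',t[:,0].min().round(1),t[:,0].max().round(1),'y',t[:,1].min().round(1),t[:,1].max().round(1),'h',h[lab==i].min().round(1),h[lab==i].max().round(1))
b=(abs(T[...,2]+4)<4.5)&(abs(T[...,0])<15)&(T[...,1]<-10); b[250:]=False
t=T[b]; print('bar x',t[:,0].min(),t[:,0].max(),'y',t[:,1].min(),'top z',np.median(t[:,2]),len(t), 'slope',np.polyfit(t[:,1],t[:,0],1))
E
python3 held.py pics/wrist20.npz
```

```text
rim pts x (7238, array([-93.9, -88.2, -85.5,  37. ,  97. ,  98.3,  99.2]))
rim y (7238, array([-86.6, -85.8, -84.3, -65.4, -24.7, -14.6,  -9.4]))
rib x 35.8 52.7 y -87.0 -72.0 h 30.5 64.6
rib x -89.7 -71.7 y -86.7 -72.0 h 30.1 64.5
bar x -7.636214329585855 6.471324612162353 y -65.96295550901837 top z -2.913192941954224 3743 slope [ 0.0005681  -0.50781664]
```

Run:
```python
from h import *
from bench import ctrl
p,r=pose(ctrl.get_obs())
r=R.from_euler('z',-1.5115)*R.from_matrix(np.diag([1.,-1,-1]))
rt=R.from_euler('z',-.022)*R.from_matrix(np.diag([1.,-1,-1]))
n,rows=plan(p,r,np.array([.5701,-.0103,.24]),rt,12);print(rows.round(4).tolist())
```

```text
[[-0.0281, -0.0055, 0.0011, 0.0, 0.0, -0.1241], [-0.0272, -0.0089, 0.0011, 0.0, 0.0, -0.1241], [-0.0259, -0.0122, 0.0011, 0.0, 0.0, -0.1241], [-0.0242, -0.0153, 0.0011, 0.0, 0.0, -0.1241], [-0.0221, -0.0182, 0.0011, 0.0, 0.0, -0.1241], [-0.0197, -0.0208, 0.0011, 0.0, 0.0, -0.1241], [-0.0169, -0.023, 0.0011, 0.0, 0.0, -0.1241], [-0.014, -0.025, 0.0011, 0.0, 0.0, -0.1241], [-0.0108, -0.0265, 0.0011, 0.0, 0.0, -0.1241], [-0.0074, -0.0276, 0.0011, 0.0, 0.0, -0.1241], [-0.0039, -0.0283, 0.0011, 0.0, 0.0, -0.1241], [-0.0004, -0.0286, 0.0011, 0.0, 0.0, -0.1241]]
```

```bash
python3 -m pendant '[[[-0.028,-0.0055,0.001,0,0,-0.124,1],[-0.027,-0.009,0.001,0,0,-0.124,1],[-0.026,-0.012,0.001,0,0,-0.124,1],[-0.024,-0.0155,0.001,0,0,-0.124,1],[-0.022,-0.018,0.001,0,0,-0.124,1],[-0.0195,-0.021,0.001,0,0,-0.124,1],[-0.017,-0.023,0.001,0,0,-0.124,1],[-0.014,-0.025,0.001,0,0,-0.124,1],[-0.011,-0.0265,0.001,0,0,-0.124,1],[-0.0075,-0.0275,0.001,0,0,-0.124,1]]]'; python3 -m pendant '[[[-0.004,-0.0285,0.001,0,0,-0.124,1],[-0.0005,-0.0285,0.001,0,0,-0.124,1],[0,0,0,0,0,0,1],[0,0,0,0,0,0,1],[0,0,0,0,0,0,1],[0,0,0,0,0,0,1]]]'; python3 off.py .5701 -.0103 .1666
python3 - <<'E'
from h import *
z=snap('wrist','21')
E
python3 held.py pics/wrist21.npz
```

```text
time_s: 33.0
eef_pos: [0.5629, -0.0666, 0.2434]
eef_rot: [-0.0, 0.991, -0.133, -0.001]
wrist_force: [0.8, -0.3, -3.5]
opening: 0.152
time_s: 33.6
eef_pos: [0.5709, -0.0122, 0.2427]
eef_rot: [0.0, 1.0, -0.013, 0.0]
wrist_force: [0.4, -0.0, -3.5]
opening: 0.154
p [ 0.5709 -0.0122  0.2427] offset tool mm [-0.9 -1.9 76.1]
[[1.0, -0.026, 0.001], [-0.026, -1.0, -0.0], [0.001, 0.0, -1.0]] F [ 0.4 -0.  -3.5] open 0.154 q [-0.23  0.18  1.63 -0.    1.33 -0.2 ]
rim pts x (7127, array([-92.7, -87. , -84.4,  38. ,  98.2,  99.6, 100.3]))
rim y (7127, array([-86.5, -85.7, -84.2, -65.3, -25.2, -14.8,  -9.5]))
rib x 36.8 53.8 y -86.8 -72.0 h 30.3 64.4
rib x -88.3 -70.3 y -86.6 -72.0 h 30.2 64.4
bar x -6.398763203548227 7.651838117779594 y -65.83832373468478 top z -2.547663909895906 3705 slope [0.00180798 0.71097756]
```

View pics/wrist21.png

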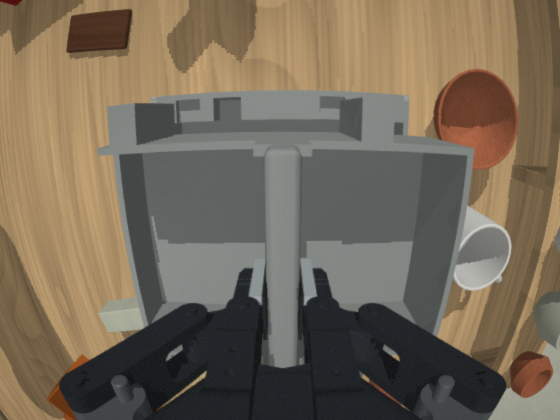

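```bash
cat > rel.py <<'E'
from h import *
import sys
z=load(sys.argv[1]);W=cloud(z,True)
Rw=R.from_euler('z',.022)
L=Rw.apply((W-np.array([.5694,-.0104,0])).reshape(-1,3)).reshape(W.shape)*1000  # deep tote frame
g=(L[...,2]>71)&(L[...,2]<88)&(abs(L[...,0])<135)&(L[...,1]>60)&(L[...,1]<110); g[240:]=False
t=L[g]; top=t[t[:,2]>76]
print('deep rim x',np.percentile(top[:,0],[0,.5,99.5,100]).round(1),'ymax',np.percentile(t[:,1],[98,99.5,100]).round(1),len(t))
e=[]
for x in range(-100,105,10):
    s=top[abs(top[:,0]-x)<5]
    if len(s)>5:e.append((x,np.percentile(s[:,1],97)))
e=np.array(e);print('edge fit yaw err',np.polyfit(e[:,0],e[:,1],1))
zz=float(sys.argv[2]) # underside world z mm
h=L[...,2]-zz
ro=(h>25)&(h<70)&(L[...,1]>72)&(L[...,1]<95)&(abs(L[...,0])<115); ro[250:]=False
cn,lab,st,ce=cv2.connectedComponentsWithStats(ro.astype(np.uint8))
for i in range(1,cn):
    if st[i,4]>50: q=L[lab==i];print('rib x',q[:,0].min().round(1),q[:,0].max().round(1),'mid',((q[:,0].min()+q[:,0].max())/2).round(1),'ymax',np.percentile(q[:,1],99).round(1),'zmax',q[:,2].max().round(1),len(q))
E
python3 rel.py pics/wrist21.npz 148
```

```text
deep rim x [-114.9 -111.9  114.3  115.5] ymax [94.9 95.2 95.6] 4949
edge fit yaw err [3.02220572e-04 9.47861672e+01]
rib x 38.7 55.7 mid 47.2 ymax 84.7 zmax 211.8 1242
rib x -86.0 -68.4 mid -77.2 ymax 85.1 zmax 211.7 1343
```

```bash
python3 -m pendant '[[[-0.0018,-0.002,0.01,0,0,-0.004,1],[0,0,0.02,0,0,0,1],[0,0,0.015,0,0,0,1],[0,0,0.01,0,0,0,1],[0,0,0.005,0,0,0,1],[0,0,0,0,0,0,1],[0,0,0,0,0,0,1],[0,0,0,0,0,0,1],[0,0,0,0,0,0,1]]]'; python3 off.py .5701 -.0103 .1666
python3 - <<'E'
from h import *
z=snap('wrist','22')
E
python3 off.py .5701 -.0103 .1666; python3 held.py pics/wrist22.npz; python3 rel.py pics/wrist22.npz 87
```

```text
time_s: 34.55
eef_pos: [0.5699, -0.0092, 0.1838]
eef_rot: [0.0, 1.0, -0.01, 0.001]
wrist_force: [0.2, -0.3, -3.0]
opening: 0.152
p [ 0.5699 -0.0092  0.1838] offset tool mm [ 0.2  1.1 17.2]
[[1.0, -0.02, 0.003], [-0.02, -1.0, -0.0], [0.003, 0.0, -1.0]] F [ 0.2 -0.3 -3. ] open 0.152 q [-0.22  0.24  1.69  0.    1.21 -0.2 ]
p [ 0.5698 -0.0092  0.1837] offset tool mm [ 0.3  1.1 17.1]
[[1.0, -0.02, 0.002], [-0.02, -1.0, -0.0], [0.002, 0.0, -1.0]] F [-0.7  0.6 -3.2] open 0.15 q [-0.22  0.24  1.69  0.    1.21 -0.2 ]
rim pts x (7204, array([-92.6, -86.8, -84.2,  38.2,  98.4,  99.7, 100.5]))
rim y (7204, array([-86.4, -85.7, -84.1, -65.3, -24.7, -14.5,  -9.3]))
rib x 37.2 54.2 y -86.8 -72.0 h 30.1 64.3
rib x -87.8 -70.3 y -86.6 -72.0 h 30.2 64.5
bar x -6.291316281413963 7.801451820934083 y -65.78011785496595 top z -2.8231523506920784 3737 slope [0.00273131 0.9179923 ]
deep rim x [-115.  -110.3  114.2  115.6] ymax [94.8 95.1 95.3] 7036
edge fit yaw err [7.99626658e-04 9.46396836e+01]
rib x 37.4 54.5 mid 46.0 ymax 87.9 zmax 152.6 1559
rib x -87.5 -70.1 mid -78.8 ymax 87.5 zmax 152.5 1627
```

View pics/wrist22.png

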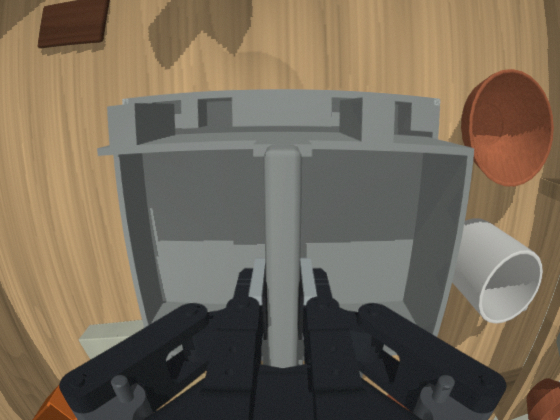

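```bash
python3 -m pendant '[[[-0.0008,0.0008,0.003,0,0,0.002,1],[0,0,0.003,0,0,0,1],[0,0,0.002,0,0,0,1],[0,0,0.002,0,0,0,1],[0,0,0.002,0,0,0,1],[0,0,0,0,0,0,1],[0,0,0,0,0,0,1]]]'; python3 off.py .5694 -.0103 .1666
python3 - <<'E'
from h import *
z=snap('wrist','23')
E
python3 rel.py pics/wrist23.npz 76
```

```text
time_s: 35.3
eef_pos: [0.5686, -0.0099, 0.171]
eef_rot: [0.0, 1.0, -0.011, 0.001]
wrist_force: [-0.5, 0.0, -2.6]
opening: 0.155
p [ 0.5686 -0.0099  0.171 ] offset tool mm [0.8 0.4 4.4]
[[1.0, -0.022, 0.001], [-0.022, -1.0, -0.0], [0.001, 0.0, -1.0]] F [-0.5  0.  -2.6] open 0.155 q [-0.23  0.26  1.7   0.    1.18 -0.2 ]
deep rim x [-115.9 -111.   114.2  115.6] ymax [94.9 95.1 95.3] 8370
edge fit yaw err [-9.96691175e-04  9.47148333e+01]
rib x 36.2 53.1 mid 44.7 ymax 87.1 zmax 140.1 1472
rib x -88.6 -71.3 mid -80.0 ymax 86.9 zmax 140.2 1542
```

```bash
python3 -m pendant '[[[0,0,0.0015,0,0,0,1],[0,0,0.0015,0,0,0,1],[0,0,0.0015,0,0,0,1],[0,0,0.0005,0,0,0,1],[0,0,0,0,0,0,1],[0,0,0,0,0,0,1]]]'; python3 off.py .5694 -.0103 .1666
```

```text
time_s: 35.95
eef_pos: [0.5686, -0.01, 0.1665]
eef_rot: [0.0, 1.0, -0.011, 0.001]
wrist_force: [-4.0, -0.3, 3.4]
opening: 0.153
p [ 0.5686 -0.01    0.1665] offset tool mm [ 0.8  0.3 -0.1]
[[1.0, -0.022, 0.001], [-0.022, -1.0, -0.0], [0.001, 0.0, -1.0]] F [-4.  -0.3  3.4] open 0.153 q [-0.23  0.26  1.7   0.    1.18 -0.2 ]
```

```bash
python3 -m pendant '[[[0,0,0,0,0,0,0.4],[0,0,0,0,0,0,0],[0,0,0,0,0,0,-0.4],[0,0,0,0,0,0,-0.8],[0,0,0,0,0,0,-0.8],[0,0,-0.01,0,0,0,-1],[0,0,-0.03,0,0,0,-1],[0,0,-0.05,0,0,0,-1],[0,0,-0.05,0,0,0,-1],[0,0,-0.03,0,0,0,-1]]]'; python3 -m pendant '[[[0,0,0,0,0,0,-1],[0,0,0,0,0,0,-1],[0,0,0,0,0,0,-1]]]'; python3 off.py .5694 -.0103 .1666
python3 - <<'E'
from h import *
z=snap('wrist','24'); snap('scene','24')
W=cloud(z,True)
L=R.from_euler('z',.022).apply((W-np.array([.5694,-.0104,0])).reshape(-1,3)).reshape(W.shape)*1000
def band(lo,hi,xm,ym,n):
    g=(L[...,2]>lo)&(L[...,2]<hi)&(abs(L[...,0])<xm)&(abs(L[...,1])<ym); t=L[g]
    print(n,len(t),'z',np.median(t[:,2]).round(1),cv2.minAreaRect(t[:,:2].astype(np.float32)))
    return t
t=band(162,178,110,80,'bar'); A=np.c_[t[:,:2],np.ones(len(t))]
tt=t[t[:,2]>166];print('bar slope y',np.polyfit(tt[:,1],tt[:,2],1))
t=band(126,140,110,92,'carry rim'); 
tt=t[(t[:,2]>130)];A=np.c_[tt[:,:2],np.ones(len(tt))];print('rim plane',np.linalg.lstsq(A,tt[:,2],rcond=None)[0])
t=band(70,88,125,105,'deep rim')
tt=t[(t[:,2]>76)];A=np.c_[tt[:,:2],np.ones(len(tt))];print('deep plane',np.linalg.lstsq(A,tt[:,2],rcond=None)[0])
for s in (-98,98):
    g=(abs(L[...,0]-s)<4)&(abs(L[...,1])<50)&(L[...,2]>100);print('end',s,'top z',np.percentile(L[g][:,2],95))
E
```

```text
time_s: 36.95
eef_pos: [0.5694, -0.0101, 0.3417]
eef_rot: [0.001, 1.0, -0.011, 0.004]
wrist_force: [0.7, -0.1, -0.1]
opening: 1.001
time_s: 37.25
eef_pos: [0.5677, -0.0098, 0.3348]
eef_rot: [-0.0, 1.0, -0.011, -0.0]
wrist_force: [0.2, -0.2, -0.4]
opening: 0.998
p [ 0.5677 -0.0098  0.3348] offset tool mm [  1.8   0.6 168.2]
[[1.0, -0.022, -0.001], [-0.022, -1.0, 0.0], [-0.001, -0.0, -1.0]] F [ 0.2 -0.2 -0.4] open 0.998 q [-0.23  0.11  1.53  0.    1.5  -0.2 ]
bar 2117 z 169.3 ((-0.33895301818847656, 0.26593017578125), (13.747133255004883, 131.7013702392578), 0.36628231406211853)
bar slope y [-3.00122350e-04  1.69222475e+02]
carry rim 3588 z 133.4 ((1.7901611328125, -0.156951904296875), (174.47145080566406, 196.7181396484375), 89.87821960449219)
rim plane [-1.61853896e-03  2.37866486e-03  1.33413124e+02]
deep rim 18988 z 75.9 ((-0.23711395263671875, 0.3260345458984375), (190.35260009765625, 231.24981689453125), 89.91150665283203)
deep plane [-8.47797361e-04  5.32126722e-03  7.84103299e+01]
end -98 top z 110.80246282605451
end 98 top z 134.06147538996498
```

View pics/wrist24.png

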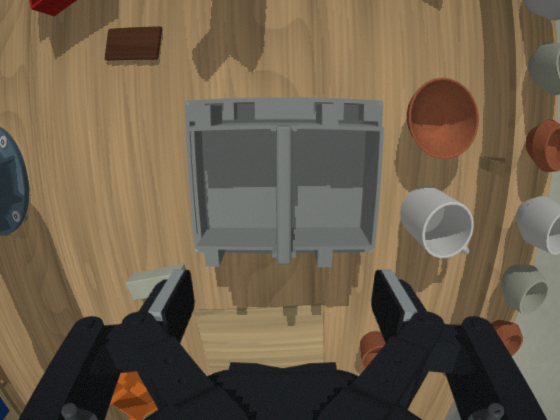

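View pics/scene24.png

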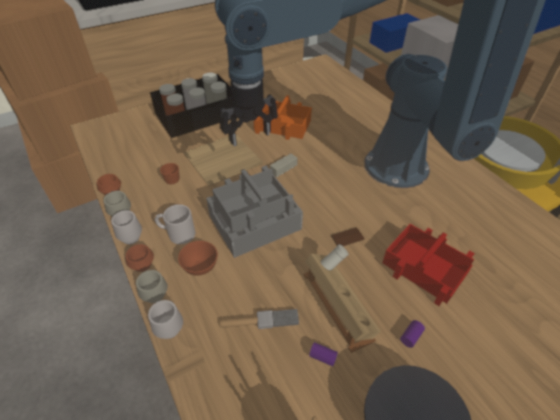

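```bash
python3 -c "
from bench import ctrl
o=ctrl.get_obs();print(o['time_s'],o['dq'].round(3));print(ctrl.hand_in())"
```

```text
37.35 [ 0.     0.004 -0.003  0.001  0.     0.   ]
the job is handed in; nothing more can be done
None
```

The job is done and handed in at 37.4 s of the 72 s allowed. I lifted the carry tote out and set it on the board. Both short jars were then pulled from the rack and stood on the deep tote's floor. I picked the carry tote up again the other way round, so it stacked half turned, with its ribs in the sockets.

**Last checks, from the wrist camera:**
- **Height:** the carry tote's rim measured 133–134 mm up and its bar top 169 mm. Fully seated, these should be 134 and 170, so its underside is at about 72 mm.
- **Position and level:** it sits within about 0.5 mm of the deep tote's centre by the bar. The rim outline put it 2 mm off in x, but that reading covered only part of the rim; the last view before it seated had the ribs within 0.3 mm. The rim plane is level to about 0.003 rad, and its low end is at the deep tote's −x end.
- **Jars:** both stood upright with tops at about 64.5 mm (65 expected) when last seen, before the stack covered them.
- **Clear of the robot:** the gripper was open and about 0.17 m above the stack at hand-in. The tall jar and bystanders looked undisturbed in the last scene picture; I did not measure their final positions.

No check failed. The one disagreement was a 1–2 mm difference between the arm's pose and the camera while lining up the stack; I went by the camera, and the ribs dropped in without binding.

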